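# Reset the shoe designer's bench

### The job

Tidy up the shoe designer's bench: pick up the fallen bottle and the fallen pen cup and stand both upright, base down, on the flat cork pad. File the pattern board that leans on the easel in the wooden rack: stand it on its bottom edge in either of the two empty outer slots, right down on the slot floor and about centred along the slot. Leave the other things on the bench where they are.

Things in the scene. Friction and masses are not known exactly. Their poses are not given: they have to be found in the camera images.
- bottle: The toppled white plastic squeeze bottle with paper label and grey screw cap. Square body 44 x 44 (x, y) and 76 tall, shoulder to 86, round cap 26 across up to 112. Origin: centre of its base; z points from base to cap (level while it lies on a side face, origin then 22 above the bench). About 160 g. (Sizes in mm.)
- pen_cup: The toppled empty pen cup of light wood: square box 58 x 58 (x, y), 90 tall, walls 4 thick, open at the mouth. Origin: centre of its closed base; z points from base to mouth (level while it lies on a side face, origin then 29 above the bench). About 140 g. (Sizes in mm.)
- pattern_board: The pattern board: brown card plate 9 thick (x), 75 wide (y), 125 tall (z), a shoe pattern drawn on its faces. Origin: middle of its bottom edge; z points up the board. At the start it leans on the easel, z tilted 25 degrees from vertical towards the easel's -x. About 70 g. (Sizes in mm.)
- easel: Fixed plywood easel, 120 wide (y), 110 deep (x). The board leans on it towards its -x, bottom edge 26 mm above the bench; a back plate behind the board (-x side, 8 thick) reaches 62 up the board from its bottom edge, a front lip 10. Origin: at bench level, directly below the board's bottom edge.
- rack: Fixed wooden rack 170 (x) x 120 (y) mm, three slots along its y at x = -60, 0, +60 of its frame. Slots 17 wide, 120 long, walls 6 thick, wall tops 53 and slot floor 8 above the bench. The middle slot holds a fixed board (9 thick, 70 wide, top 103 above the bench); the outer slots are empty. Origin: centre of its underside.
- pad: Fixed tan cork pad, 140 (x) x 260 (y), 4 thick. Origin: centre of its underside, at bench level. (Sizes in mm.)
- eraser: white eraser block 45 x 24 x 13 (x, y, z), lying flat; origin under its centre. Bystander. (Sizes in mm.)
- tape_roll: roll of white paper tape lying flat, 96 across, 28 high, open hole 74; origin under its centre. Bystander. (Sizes in mm.)
- shoe_brush: shoe brush, dark wooden back 200 long (x) x 40, with bristles below, 34 high in all; origin under its centre. Bystander. (Sizes in mm.)
- marker: fat grey marker with black cap, 130 long (x) x 18 x 16, lying flat; origin under its centre. Bystander. (Sizes in mm.)
- steel_rule: flat steel rule 200 (x) x 26 x 4; origin under its centre. Bystander. (Sizes in mm.)
There are look-alikes about, which are no part of the job. What is shaped like the pattern_board but turquoise is not meant.

How it is judged:
By the outcome, as a careful person would: the job done as asked, in the order asked, and still so for the second after the job is handed in, with the robot touching nothing.
It also fails if it takes over 72 s, if anything falls off the work surface, if the arm or the gripper's body presses on something with over 40 N, if the wrist force passes 120 N, or if a joint passes its speed limit or range.

### The arm

A 7-joint arm with a two-finger parallel gripper is mounted at the origin on the work surface. World frame = base frame: x ahead of the robot, y to its left, z up, the work surface at z = 0. Lengths are in m, angles in rad, forces in N, time in s.
With the tool pointing down it reaches from about 0.4 to 0.85 m from the base axis. Payload 4.5 kg.
Tool frame: the origin (TCP) lies at the very end of the fingers, on their centre line; the grasp point (between the pads) lies 19 mm behind it; z points along the fingers, y is the line along which they close (so a half turn about z gives the same grasp; the last joint's range is limited). The gripper opens to 88 mm and grips with 3 to 60 N. Pads are 18 mm wide; open, the fingers measure 123 mm over their backs; the gripper's body (75 mm by 187 mm) begins 45 mm behind the grasp point.
Start: joints at [1.378, 0.689, -0.195, 1.565, 0.157, 0.902, -0.215], TCP at [0.141, -0.609, 0.239] pointing down, gripper open.
Joint ranges: [-3.01, 3.01], [-0.46, 2.08], [-1.47, 1.51], [0.13, 2.56], [-1, 4.14], [0.04, 2.09], [-2.66, 2.66]. Speed limits (rad/s): [2.57, 2.57, 3.14, 3.14, 3.14, 3.14, 3.14].

### API

Orientations are given as a unit quaternion [x, y, z, w].
In Python, from plant import r gives the robot as it stands. The module is installed in compiled form; this text tells all that it offers.
- The arm moves only by the shell command python3 -m pendant 'ROWS' [FORCE]. ROWS is JSON, one flat list of numbers, 7 for each row, row after row: the opening, from 0 (shut) to 1 (fully open), then the shift along the tool's x, y, z scaled (see below), then the turn, a rotation vector about the tool's x, y, z scaled (see below). A call has 1 to 12 rows; each row is the pose to reach, as a shift and turn from the pose commanded when the call began, along the tool's axes at that moment; what a row does not reach only later rows make up. The controller multiplies each number of a shift by 0.15 m and each number of a turn by pi/2 rad. A row lasts 1/10 s, in which the tool goes at most 50 mm and 8.59 degrees, less where a joint would pass 70% of its speed; a pose out of reach is approached as far as the arm can. A call with a number of a shift or a turn outside -1 to 1 is refused whole. A call with a gripper value outside its range is refused whole. The fingers move at their own pace and stop on an object; FORCE is the grip in N (left out, the last holds). Time passes only in rows, so rows that repeat a pose let the fingers close. It gives the time, the measured TCP pose, the force, the opening and the grip force at its end, in the units of the state.
- r.get_state(): the state, without advancing time (a new reading comes with each control period).
- r.snapshot(name): name is "side" or "top" or "wrist"; returns a dict with "img" (480x640x3 uint8, red, green, blue), "mtx" (3x3 intrinsics, pixels), "k1" (the pictures are not rectified: a ray, as slopes to the right and down, at radius r is drawn at 1 + k1 r^2 times it, then the intrinsics apply), "cam_to_world" (4x4, takes a point from camera to world coordinates). Camera axes: x right, y up, looking along -z (the intrinsics and any distortion apply to the point x, -y, -z); pixel columns grow to the right and rows downward; lengths in m; the calibration is good to about 2 mm. A picture is of the moment at which its call begins. There is no depth.
- r.finish_job(): hands the job in; it is judged then, once.
The state is a dict: "clock": time; "q": joint angles; "qd": joint speeds; "joint_torque": joint torques, N m; "tool_pos": TCP position; "eef_rot": TCP orientation; "contact_force": force on the tool from outside, world axes, zero at the start; "moment": the same for the moment, N m; "opening": opening from 0.0 (shut) to 1.0 (fully open); "finger_force": force on a finger pad.
Only numpy, scipy, OpenCV 4.12 (cv2) and the standard library are available. Lean on these libraries where they do the work, as an engineer would, in place of code of your own. Each camera call takes 0.05 s, during which the arm holds its last target. There are 200 camera calls.

## Working session

There is one attempt and no reset: what is moved stays moved. The work goes in short steps, Python scripts to look and compute and a shell command to move; the robot and the scene stay as the last step left them, time stands still between calls to the robot, and variables do not carry over. Pictures are saved under pics/ and viewed, at most 10 in all, crops included, and the job is handed in when it is done.

```bash
mkdir -p pics; cat > h.py <<'E'
import numpy as np, cv2
from scipy.spatial.transform import Rotation as R
from plant import r
def snap(n,f=None):
    s=r.snapshot(n); s={k:(np.array(v) if not np.isscalar(v) else v) for k,v in s.items()}
    np.savez(''+(f or n)+'.npz',**s)
    cv2.imwrite('pics/'+(f or n)+'.png',s['img'][:,:,::-1]); return s
def load(f): return dict(np.load(''+f+'.npz'))
def rays(s,px):
    K=s['mtx'];k=float(s['k1'])
    d=cv2.undistortPoints(np.array(px,float).reshape(-1,1,2),K,np.array([k,0,0,0,0.]),None,None,None).reshape(-1,2) if False else None
    p=np.array(px,float).reshape(-1,2); u=np.c_[(p[:,0]-K[0,2])/K[0,0],(p[:,1]-K[1,2])/K[1,1]]
    x=u.copy()
    for _ in range(30): x=u/(1+k*(x**2).sum(1,keepdims=True))
    v=np.c_[x[:,0],-x[:,1],-np.ones(len(x))]; T=s['cam_to_world']
    return T[:3,3], v@T[:3,:3].T
def plane(s,px,z):
    o,d=rays(s,px); return o+d*((z-o[2])/d[:,2])[:,None]
def proj(s,P):
    T=s['cam_to_world'];c=(np.array(P,float).reshape(-1,3)-T[:3,3])@T[:3,:3]
    x=np.c_[c[:,0],-c[:,1]]/-c[:,2:]; x=x*(1+float(s['k1'])*(x**2).sum(1,keepdims=True))
    return np.c_[x[:,0]*s['mtx'][0,0]+s['mtx'][0,2],x[:,1]*s['mtx'][1,1]+s['mtx'][1,2]]
def tri(sa,pa,sb,pb):
    oa,da=rays(sa,pa);ob,db=rays(sb,pb);out=[]
    for a,b in zip(da,db):
        t=np.linalg.lstsq(np.c_[a,-b],ob-oa,rcond=None)[0]; out.append((oa+a*t[0]+ob+b*t[1])/2)
    return np.array(out)
def delta(pos,rot):
    """shift/turn in row units from the current tool pose"""
    st=r.get_state(); q=R.from_quat(st['eef_rot']); 
    return np.round(q.inv().apply(np.array(pos)-st['tool_pos'])/.15,3), np.round((q.inv()*rot).as_rotvec()/(np.pi/2),3)
E
python3 - <<'E'
from h import *
for n in('top','side','wrist'):
    s=snap(n); print(n,s['cam_to_world'].round(3).tolist(),s['mtx'].round(1).tolist(),s['k1'])
print(r.get_state())
E
```

```text
top [[-0.005, 0.986, -0.164, 0.35], [-1.0, -0.003, 0.011, 0.061], [0.01, 0.164, 0.986, 1.264], [0.0, 0.0, 0.0, 1.0]] [[547.4, 0.0, 326.6], [0.0, 547.4, 240.7], [0.0, 0.0, 1.0]] -0.08016064111941622
side [[0.857, 0.387, -0.339, 0.241], [-0.514, 0.657, -0.551, -0.459], [0.01, 0.647, 0.763, 0.807], [0.0, 0.0, 0.0, 1.0]] [[449.9, 0.0, 315.5], [0.0, 449.9, 237.5], [0.0, 0.0, 1.0]] 0.02148314421997028
wrist [[0.226, 0.938, 0.263, 0.208], [-0.974, 0.218, 0.059, -0.593], [-0.002, -0.269, 0.963, 0.385], [0.0, 0.0, 0.0, 1.0]] [[377.9, 0.0, 312.7], [0.0, 377.9, 235.1], [0.0, 0.0, 1.0]] -0.00454550272680761
{'clock': 0.15, 'q': array([ 1.37781289,  0.68977368, -0.19456864,  1.56606597,  0.15729661,
        0.90242514, -0.21510973]), 'qd': array([-0.00055483, -0.0028276 , -0.00129316, -0.00445631,  0.00060251,
        0.00046315,  0.00158077]), 'joint_torque': array([-1.15201401e-03, -5.27857876e+01, -1.26839608e+00, -1.53585041e+01,
       -5.24990307e-02,  3.92755901e-03,  1.15551588e-04]), 'tool_pos': array([ 0.14042292, -0.60857013,  0.23811673]), 'eef_rot': array([ 9.93573283e-01,  1.13188867e-01, -1.00176875e-04, -6.33086905e-04]), 'contact_force': array([-0.65618283, -0.23588035, -0.12443387]), 'moment': array([0.01426159, 0.03111807, 0.03428012]), 'finger_force': 0.0, 'opening': 0.9994415640367735}
```

View pics/top.png

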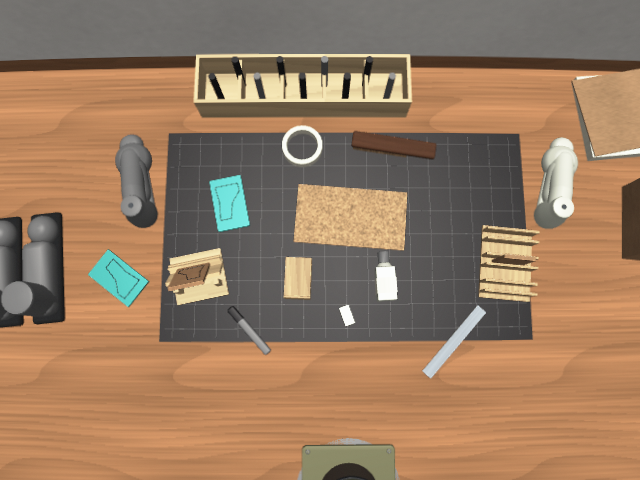

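View pics/side.png

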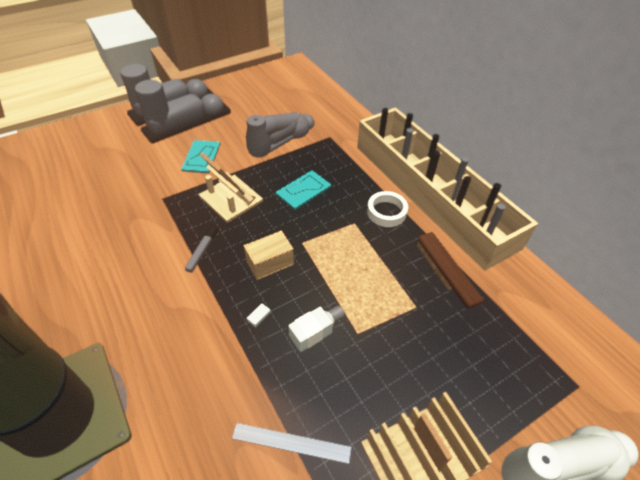

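Top view: bottle at (386,275), with its cap toward +x. Pen cup at (297,278). The brown board on the easel is at (193,273). Things it could be confused with are the turquoise boards at (229,203) and (118,278), and the fixed brown board in the rack at (512,262). The white eraser (347,315) could be taken for the bottle. The side view agrees: bottle (312,328), cup (268,255), board (228,178). I'll check these choices in a close crop.

```bash
python3 - <<'E'
from h import *
a=cv2.imread('pics/top.png');b=cv2.imread('pics/side.png')
def c(i,x,y,w=100,h=75,f=4): return cv2.resize(i[y:y+h,x:x+w],None,fx=f,fy=f,interpolation=cv2.INTER_CUBIC)
m=np.vstack([np.hstack([c(a,150,235),c(b,180,145)]),np.hstack([c(a,465,220),c(a,275,240,150,75,400/150) if False else cv2.resize(a[235:325,275:415],(400,300),interpolation=cv2.INTER_CUBIC)])])
cv2.imwrite('pics/m.png',m)
for n in('top',):
    s=load(n);hsv=cv2.cvtColor(s['img'],cv2.COLOR_RGB2HSV)
    def box(name,mask,roi,z):
        x0,y0,x1,y1=roi;k=np.zeros_like(mask);k[y0:y1,x0:x1]=mask[y0:y1,x0:x1]
        cs=cv2.findContours(k,0,2)[0];cc=max(cs,key=cv2.contourArea);q=cv2.boxPoints(cv2.minAreaRect(cc));w=plane(s,q,z)
        print(name,q.round(1).tolist(),w[:,:2].round(4).tolist(),'ctr',w.mean(0).round(4))
    warm=((hsv[...,1]>60)&(hsv[...,2]>110)).astype(np.uint8)
    white=((hsv[...,1]<40)&(hsv[...,2]>180)).astype(np.uint8)
    box('pad',warm,(285,175,415,255),.004)
    box('cup',warm,(275,252,325,310),.058)
    box('bottle',white,(370,262,402,310),.044)
    g=((hsv[...,1]<60)&(hsv[...,2]>95)).astype(np.uint8); box('cap',g,(374,246,396,266),.022)
    box('rack',warm,(470,220,545,308),.053)
E
```

```text
pad [[292.8999938964844, 241.8000030517578], [297.5, 183.1999969482422], [408.29998779296875, 191.89999389648438], [403.6000061035156, 250.5]] [[0.5582, 0.1252], [0.6993, 0.1151], [0.6775, -0.1483], [0.5367, -0.1332]] ctr [ 0.6179 -0.0103  0.004 ]
cup [[282.8999938964844, 297.6000061035156], [284.79998779296875, 256.1000061035156], [311.79998779296875, 257.3999938964844], [309.8999938964844, 298.8999938964844]] [[0.4249, 0.1437], [0.5169, 0.1402], [0.514, 0.0802], [0.422, 0.0844]] ctr [0.4694 0.1121 0.058 ]
bottle [[374.70001220703125, 263.5], [394.79998779296875, 261.8999938964844], [397.70001220703125, 298.70001220703125], [377.6000061035156, 300.29998779296875]] [[0.5014, -0.061], [0.5047, -0.1064], [0.4221, -0.1108], [0.419, -0.0658]] ctr [ 0.4618 -0.086   0.044 ]
cap [[377.0, 265.0], [377.0, 250.0], [395.0, 250.0], [395.0, 265.0]] [[0.5006, -0.0683], [0.5353, -0.069], [0.5352, -0.1105], [0.5005, -0.1096]] ctr [ 0.5179 -0.0894  0.022 ]
rack [[479.0, 220.0], [544.0, 220.0], [544.0, 307.0], [479.0, 307.0]] [[0.5989, -0.3005], [0.5988, -0.4527], [0.4001, -0.439], [0.4018, -0.2908]] ctr [ 0.4999 -0.3707  0.053 ]
```

View pics/m.png

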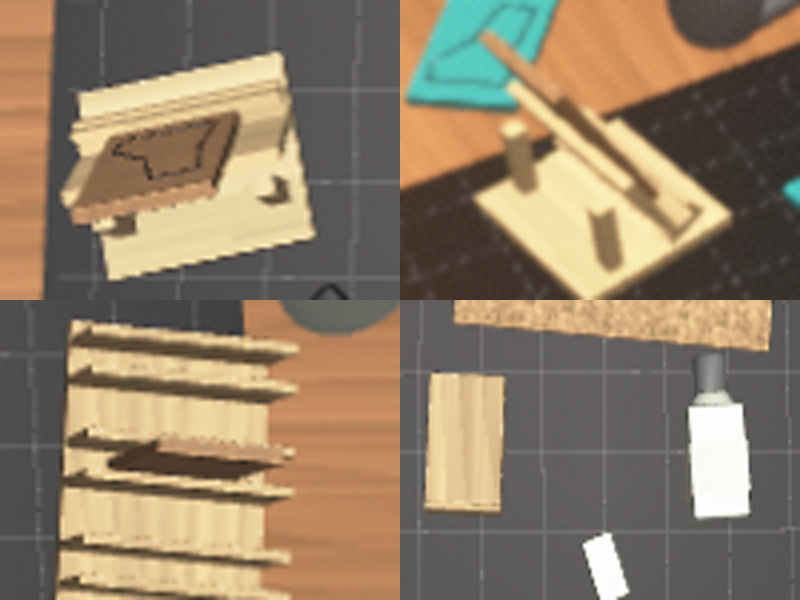

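Crop check: the easel board is brown with a shoe drawing and leans toward the robot, and its drawn face is toward +x. The bottle's cap points to +x. The rack slots run along y. Which end of the cup is the mouth is still open. I'll move the wrist camera in closer.

```bash
python3 - <<'E'
from h import *
st=r.get_state(); q=R.from_quat(st['eef_rot'])
for p in [(.24,-.48,.30),(.34,-.36,.33),(.38,-.25,.33),(.38,-.1,.30)]:
    print(p,q.inv().apply(np.array(p)-st['tool_pos'])/.15, (q.inv()*R.from_quat([1,0,0,0])).as_rotvec()/(np.pi/2))
E
```

```text
(0.24, -0.48, 0.3) [ 0.83960332 -0.6863848  -0.4117232 ] [-8.07802531e-04  1.27823104e-04  1.44426070e-01]
(0.34, -0.36, 0.33) [ 1.66911493 -1.31619305 -0.61096301] [-8.07802531e-04  1.27823104e-04  1.44426070e-01]
(0.38, -0.25, 0.33) [ 2.0938922  -1.97075588 -0.61014838] [-8.07802531e-04  1.27823104e-04  1.44426070e-01]
(0.38, -0.1, 0.3) [ 2.31882635 -2.94487549 -0.40891318] [-8.07802531e-04  1.27823104e-04  1.44426070e-01]
```

```bash
python3 -m pendant '[1,0.84,-0.69,-0.41,0,0,0.144, 1,0.84,-0.69,-0.41,0,0,0.144, 1,0.84,-0.69,-0.41,0,0,0.144, 1,0.84,-0.69,-0.41,0,0,0.144]'; python3 -m pendant '[1,0.8,-0.8,-0.2,0,0,0, 1,0.8,-0.8,-0.2,0,0,0, 1,0.8,-0.8,-0.2,0,0,0, 1,0.8,-0.8,-0.2,0,0,0, 1,0.8,-0.8,-0.2,0,0,0]'
python3 - <<'E'
from h import *
snap('wrist','w_rack')
E
python3 -m pendant '[1,0.15,-1,0,0,0,0, 1,0.15,-1,0,0,0,0, 1,0.15,-1,0,0,0,0, 1,0.15,-1,0,0,0,0]'; python3 -m pendant '[1,0,-1,0,0,0,0, 1,0,-1,0,0,0,0, 1,0,-1,0,0,0,0, 1,0,-1,0,0,0,0]'
python3 - <<'E'
from h import *
snap('wrist','w_mid'); print(r.get_state())
a=cv2.imread('pics/w_rack.png');b=cv2.imread('pics/w_mid.png')
cv2.imwrite('pics/m2.png',cv2.resize(np.hstack([a,b]),(800,300),interpolation=cv2.INTER_AREA))
E
```

```text
clock: 0.55
tool_pos: [0.2436, -0.4764, 0.3015]
eef_rot: [1.0, 0.003, 0.001, -0.0]
contact_force: [0.5, -0.3, -0.0]
opening: 1.002
finger_force: 0.0
clock: 1.05
tool_pos: [0.3634, -0.3565, 0.3308]
eef_rot: [1.0, 0.004, 0.001, -0.0]
contact_force: [-1.4, 0.0, 1.0]
opening: 1.002
finger_force: 0.0
clock: 1.5
tool_pos: [0.3823, -0.2049, 0.33]
eef_rot: [1.0, 0.004, -0.0, -0.001]
contact_force: [1.1, -0.5, 0.6]
opening: 0.999
finger_force: 0.0
clock: 1.9
tool_pos: [0.3821, -0.0556, 0.3303]
eef_rot: [1.0, 0.005, 0.0, -0.001]
contact_force: [0.6, -0.6, 0.4]
opening: 1.0
finger_force: 0.0
{'clock': 1.95, 'q': array([ 0.22759674,  0.24780612, -0.24915303,  2.08297873,  0.08312745,
        0.82018554, -1.63712988]), 'qd': array([ 0.05997456,  0.01035516,  0.06519181, -0.01265453,  0.0174592 ,
        0.00464658,  0.01955112]), 'joint_torque': array([ -2.18148038, -29.30804193,  -1.8968115 , -14.39131916,
        -0.26826949,  -0.11041894,  -0.22797209]), 'tool_pos': array([ 0.38213525, -0.05893455,  0.33014576]), 'eef_rot': array([ 9.99997224e-01,  2.34867253e-03, -1.46417091e-04,  1.20697712e-04]), 'contact_force': array([-0.33538448, -0.90613978, -0.11239356]), 'moment': array([-0.04854116, -0.00387555, -0.02845446]), 'finger_force': 0.0, 'opening': 0.996057896391533}
```

View pics/m2.png

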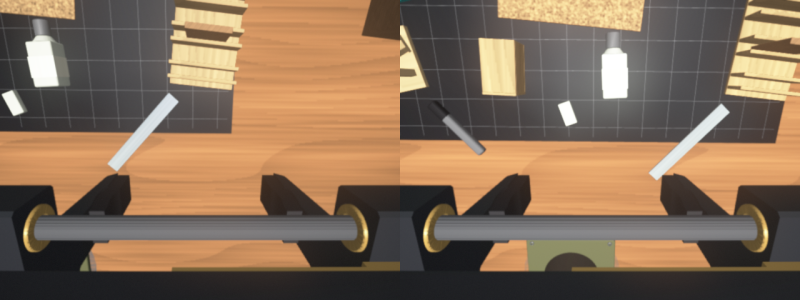

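Wrist view (half scale): bottle (614,70), cup (500,68), eraser (567,112) and rack at the right. The cup's mouth end still isn't clear, so I'll crop it and measure.

```bash
python3 - <<'E'
from h import *
b=cv2.imread('pics/w_mid.png');sd=cv2.imread('pics/side.png')
f=lambda i,x,y,w,h:cv2.resize(i[y:y+h,x:x+w],(400,300),interpolation=cv2.INTER_CUBIC)
a=cv2.imread('pics/w_rack.png')
m=np.vstack([np.hstack([f(b,100,40,140,105),f(sd,230,220,80,60)]),np.hstack([f(b,280,40,140,105),f(a,250,0,160,120)])])
cv2.imwrite('pics/m3.png',m)
s=load('w_mid');hsv=cv2.cvtColor(s['img'],cv2.COLOR_RGB2HSV)
warm=((hsv[...,1]>60)&(hsv[...,2]>90)).astype(np.uint8); white=((hsv[...,1]<40)&(hsv[...,2]>170)).astype(np.uint8)
for n,k,(x0,y0,x1,y1),z in(('cup',warm,(110,50,225,170),.058),('bot',white,(300,60,390,175),.044)):
    t=np.zeros_like(k);t[y0:y1,x0:x1]=k[y0:y1,x0:x1]; c=max(cv2.findContours(t,0,2)[0],key=cv2.contourArea)
    q=cv2.approxPolyDP(c,4,True).reshape(-1,2); print(n,q.tolist(),plane(s,q,z)[:,:2].round(4).tolist())
print(s['cam_to_world'][:3,3])
E
```

```text
cup [[126, 60], [131, 150], [199, 150], [198, 72], [180, 63]] [[0.5183, 0.1372], [0.4283, 0.1427], [0.429, 0.0688], [0.5075, 0.0643], [0.5159, 0.0821]]
bot [[339, 60], [338, 75], [322, 89], [325, 156], [361, 156], [363, 88], [341, 75], [344, 60]] [[0.5224, -0.0812], [0.5077, -0.0806], [0.4936, -0.0638], [0.423, -0.0683], [0.4234, -0.1088], [0.495, -0.1078], [0.5078, -0.0838], [0.5225, -0.0865]]
[ 0.45167125 -0.05533058  0.4768386 ]
```

View pics/m3.png

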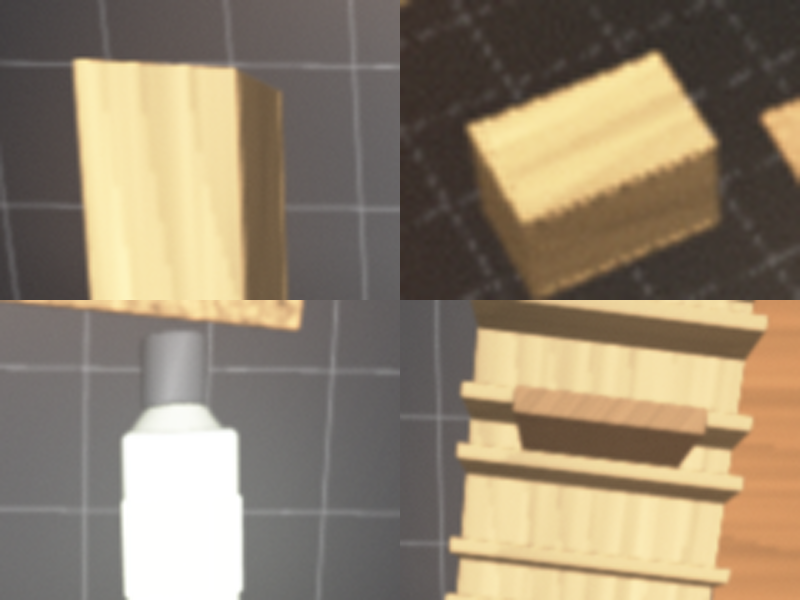

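The cup's near (-x) end is closed wood, so its mouth faces +x like the bottle's cap. Both objects need a 90° outward tilt. I'll try that tilt in the air first, because it means the wrist has to flip.

```bash
python3 -m pendant '[1,0.7,0,0.1,0,0.3,0, 1,0.7,0,0.1,0,0.6,0, 1,0.7,0,0.1,0,0.9,0, 1,0.7,0,0.1,0,0.9,0, 1,0.7,0,0.1,0,0.9,0, 1,0.7,0,0.1,0,0.9,0, 1,0.7,0,0.1,0,0.9,0, 1,0.7,0,0.1,0,0.9,0, 1,0.7,0,0.1,0,0.9,0, 1,0.7,0,0.1,0,0.9,0, 1,0.7,0,0.1,0,0.9,0, 1,0.7,0,0.1,0,0.9,0]'; python3 -c "
from h import *
s=r.get_state();print(s['q'].round(2),R.from_quat(s['eef_rot']).as_matrix().round(2).tolist())"
```

```text
clock: 3.15
tool_pos: [0.4889, -0.0951, 0.4063]
eef_rot: [0.935, -0.002, 0.355, 0.013]
contact_force: [-0.8, -3.4, -1.1]
opening: 1.002
finger_force: 0.0
[ 0.76  0.13 -0.69  2.3   1.19  0.05 -2.65] [[0.75, -0.01, 0.66], [0.0, -1.0, -0.03], [0.66, 0.02, -0.75]]
```

The unflipped limit is about 41° of outward tilt, because q7 runs out. I'll identify the orientation kinematics so I can choose a better reorientation route.

```bash
cat >> h.py <<'E'
E_=lambda a,t:R.from_euler(a,t).as_matrix()
def fk(q,p,s):
    # links: heights d0 | d1 | d2 | d3 with elbow/wrist x offsets
    Rm=np.eye(3);x=np.zeros(3);ax='zyzyzyz'
    seg=[[0,0,p[0]],[0,0,0],[p[4],0,p[1]],[-p[4],0,0],[0,0,p[2]],[p[5],0,0],[0,0,p[3]]]
    for i in range(7):
        if i==0: x=np.array(seg[0])
        Rm=Rm@E_(ax[i],s[i]*q[i]+(s[7] if i==6 else s[8] if i==0 else 0))
        if i>0: x=x+Rm@np.array(seg[i])
    return x,Rm
E
python3 - <<'E'
from h import *
import itertools
from scipy.optimize import least_squares
st=r.get_state()
D=[([1.37781,.68977,-.19457,1.56607,.1573,.90243,-.21511],[.14042,-.60857,.23812],[.99357,.11319,-.0001,-.00063]),
([.2276,.24781,-.24915,2.08298,.08313,.82019,-1.63713],[.38214,-.05893,.33015],[1,.00235,0,0]),
(st['q'],st['tool_pos'],st['eef_rot'])]
best=[]
for sg in itertools.product([1,-1],repeat=3):
  for s0 in (1,-1):
   def f(v):
    s=[s0,1,sg[0],1,sg[1],1,sg[2],v[0],v[1]];e=[]
    for q,t,o in D: e+=list((fk(q,v[2:],s)[1]-R.from_quat(o).as_matrix()).ravel()); e+=list(fk(q,v[2:],s)[0]-t)
    return e
   for a in(-1.5,0,1.5,3):
    for b in(-1.5,0,1.5,3):
     o=least_squares(f,[a,b,.3,.4,.4,.25,0,0]); best.append((o.cost,s0,sg,o.x.round(3).tolist()))
best.sort(key=lambda t:t[0]); print(*best[:3],sep='\n')
E
```

```text
(np.float64(0.0009897982828247066), -1, (-1, -1, -1), [1.551, 6.262, 0.205, 0.613, 0.272, 0.291, 0.037, 0.025])
(np.float64(0.0009897982828247702), -1, (-1, -1, -1), [1.551, -0.022, 0.205, 0.613, 0.272, 0.291, 0.037, 0.025])
(np.float64(0.0009897982828248528), -1, (-1, -1, -1), [1.551, -0.022, 0.205, 0.613, 0.272, 0.291, 0.037, 0.025])
```

```bash
cat > ik.py <<'E'
from h import *
from scipy.optimize import least_squares
P=[.205,.613,.272,.291,.037,.025];S=[-1,1,-1,1,-1,1,-1,1.551,-.022]
lo=np.array([-3.01,-.46,-1.47,.13,-1,.04,-2.66])+.02;hi=np.array([3.01,2.08,1.51,2.56,4.14,2.09,2.66])-.02
def tool(psi,tilt,roll=0):
    """tool z: tilt from down toward azimuth psi (deg); tool x up (in the tilt plane)"""
    z=np.array([np.sin(np.radians(tilt))*np.cos(np.radians(psi)),np.sin(np.radians(tilt))*np.sin(np.radians(psi)),-np.cos(np.radians(tilt))])
    a=np.radians(psi);x=np.array([np.cos(a)*np.cos(np.radians(tilt)),np.sin(a)*np.cos(np.radians(tilt)),np.sin(np.radians(tilt))])
    return np.c_[x,np.cross(z,x),z]
def ik(pos,M,q0):
    f=lambda q:np.r_[(fk(q,P,S)[0]-pos)*5,(fk(q,P,S)[1]-M).ravel(),.01*(q-q0)]
    o=least_squares(f,np.clip(q0,lo+1e-6,hi-1e-6),bounds=(lo,hi)); x,Rm=fk(o.x,P,S)
    return o.x,np.linalg.norm(x-pos)*1e3,np.degrees(R.from_matrix(Rm.T@M).magnitude())
E
python3 - <<'E'
from ik import *
q0=np.array([.23,.25,-.25,2.08,.08,.82,-1.64])
for end in (180,150,120,90,60,-60,-90,-120,-150,-180):
    q,_,_=ik([.46,-.087,.03],tool(0,-25),q0); qq=q.copy(); w=[0,0]; dq=0
    q,_,_=ik([.5,-.087,.2],tool(0,-25),q)
    n=14
    for i in range(1,n+1):
        t=i/n; qn,a,b=ik([.5+.1*t,-.087,.2],tool(end*t,-25+90*max(0,(t-.2)/.8)),q); dq=max(dq,abs(qn-q).max()); q=qn; w=[max(w[0],a),max(w[1],b)]
    q,a,b=ik([.6,-.087,.06],tool(end,65),q)
    print(end,'path err',np.round(w,1),'step',round(dq,2),'final',round(a,1),round(b,1),q.round(2))
print(qq.round(2))
E
```

```text
180 path err [38.   5.9] step 1.1 final 17.1 2.8 [ 0.03  1.38  0.21  0.77 -0.    2.07  1.77]
150 path err [22.6  3.6] step 0.59 final 5.8 1.0 [ 0.33  1.42 -0.5   0.73  0.    2.07  1.  ]
120 path err [0. 0.] step 0.27 final 0.0 0.0 [ 0.68  1.53 -1.35  1.09  0.32  1.63  0.2 ]
90 path err [0. 0.] step 0.18 final 0.0 0.0 [ 0.92  1.5  -1.36  1.58  0.32  0.92 -0.08]
60 path err [0. 0.] step 0.18 final 0.7 0.2 [ 1.04  1.39 -1.2   2.08  0.44  0.06 -0.42]
-60 path err [24.5  8.8] step 0.2 final 31.6 11.7 [-0.82  1.38  1.2   2.05 -0.44  0.06 -2.64]
-90 path err [5.4 2.5] step 0.22 final 0.0 0.0 [-0.78  1.52  1.45  1.87 -0.65  0.53 -2.64]
-120 path err [36.7 20.7] step 0.27 final 42.1 16.8 [-0.65  1.49  1.49  1.76 -0.66  0.9  -2.64]
-150 path err [56.4 35.8] step 0.53 final 84.4 33.2 [-0.46  1.47  1.49  1.62 -0.63  1.31 -2.64]
-180 path err [98.1 42.7] step 0.62 final 111.2 44.9 [-0.22  1.61  1.49  1.24 -0.34  2.07 -2.64]
[ 0.17  0.94 -0.1   1.98  0.21  0.67 -1.67]
```

Yawing about 105° while tilting, so the tool ends up pointing along +y, is comfortable for the joints. The bottle goes on the pad's +y end, then the cup on the -y end. Now I'll compute the pregrasp.

```bash
cat >> h.py <<'E'
def d(pos,M): 
    a,b=delta(pos,R.from_matrix(M)); print('shift',a,'turn',b)
E
python3 - <<'E'
from ik import *
M=tool(2.5,-20); g=np.array([.466,-.0865,.027]); t=g+.019*M[:,2]
print(t, t-.1*M[:,2]); d(t-.1*M[:,2],M); d([.494,-.0865,.25],M)
E
```

```text
[ 0.4595078  -0.08678346  0.00914584] [ 0.49367726 -0.08529158  0.1031151 ]
shift [-1.316 -0.112  1.532] turn [ 0.022 -0.683 -0.035]
shift [-0.665 -0.082  0.801] turn [ 0.022 -0.683 -0.035]
```

```bash
python3 -m pendant '[1,-0.66,-0.08,0.8,0.02,-0.68,-0.035, 1,-0.66,-0.08,0.8,0.02,-0.68,-0.035, 1,-0.66,-0.08,0.8,0.02,-0.68,-0.035, 1,-0.66,-0.08,0.8,0.02,-0.68,-0.035, 1,-0.66,-0.08,0.8,0.02,-0.68,-0.035, 1,-0.66,-0.08,0.8,0.02,-0.68,-0.035, 1,-0.66,-0.08,0.8,0.02,-0.68,-0.035, 1,-0.66,-0.08,0.8,0.02,-0.68,-0.035, 1,-0.66,-0.08,0.8,0.02,-0.68,-0.035]'
python3 -c "
from ik import *
M=tool(2.5,-20); d([.4937,-.0853,.103],M);print(r.get_state()['q'].round(2))"
```

```text
clock: 4.05
tool_pos: [0.4978, -0.0712, 0.2486]
eef_rot: [0.984, 0.036, -0.172, 0.009]
contact_force: [-0.2, -0.2, -0.3]
opening: 0.996
finger_force: 0.0
shift [0.297 0.087 0.925] turn [ 0.009 -0.002  0.017]
[ 0.5   0.82 -0.92  1.6   0.54  1.39 -2.05]
```

```bash
python3 -m pendant '[1,0.3,0.09,0.92,0.01,0,0.017, 1,0.3,0.09,0.92,0.01,0,0.017, 1,0.3,0.09,0.92,0.01,0,0.017, 1,0.3,0.09,0.92,0.01,0,0.017, 1,0.3,0.09,0.92,0.01,0,0.017]'
python3 -c "
from ik import *
M=tool(2.5,-20); d([.4595,-.0868,.009],M);print(r.get_state()['q'].round(2)); s=snap('wrist','w_b')
hsv=cv2.cvtColor(s['img'],cv2.COLOR_RGB2HSV)"
```

```text
clock: 4.55
tool_pos: [0.4939, -0.084, 0.1065]
eef_rot: [0.985, 0.023, -0.171, 0.003]
contact_force: [0.2, 0.7, 1.3]
opening: 1.003
finger_force: 0.0
shift [0.003 0.009 0.69 ] turn [-0.    -0.003  0.002]
[ 0.49  1.   -0.83  1.71  0.69  1.15 -2.15]
```

View pics/w_b.png

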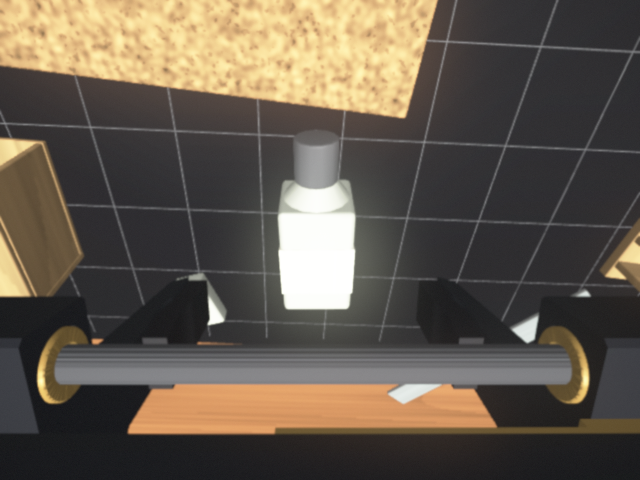

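The bottle sits centred between the fingers (x≈316) and the eraser at (205,300) is clear. Descend and grip.

```bash
python3 -m pendant '[1,0,0.01,0.3,0,0,0, 1,0,0.01,0.6,0,0,0, 1,0,0.01,0.69,0,0,0, 1,0,0.01,0.69,0,0,0, 0.3,0,0.01,0.69,0,0,0, 0.3,0,0.01,0.69,0,0,0, 0.3,0,0.01,0.69,0,0,0, 0.3,0,0.01,0.69,0,0,0, 0.3,0,0.01,0.69,0,0,0, 0.3,0,0.01,0.69,0,0,0]' 20
python3 -c "
from ik import *
print(tool(35,10).round(2).tolist())
M=tool(2.5,-20); d([.50,-.08,.2],M); d([.53,-.06,.2],tool(35,10)); d([.57,-.02,.22],tool(70,40))"
```

```text
clock: 5.6
tool_pos: [0.4598, -0.0866, 0.008]
eef_rot: [0.985, 0.023, -0.172, 0.004]
contact_force: [0.6, -0.9, 1.7]
opening: 0.497
finger_force: 20.0
[[0.81, 0.57, 0.14], [0.56, -0.82, 0.1], [0.17, 0.0, -0.98]]
shift [-0.179 -0.032 -1.295] turn [ 0.    -0.003  0.002]
shift [ 0.015 -0.156 -1.365] turn [-0.031  0.322 -0.362]
shift [ 0.233 -0.41  -1.585] turn [ 0.136  0.583 -0.767]
```

```bash
python3 -m pendant '[0.3,-0.1,0,-0.3,0,0,0, 0.3,-0.15,0,-0.6,0,0,0, 0.3,-0.15,0,-0.9,0,0,0, 0.3,-0.15,0,-1,0,0,0, 0.3,-0.15,0,-1,0,0,0]'
python3 -c "
from ik import *
d([.53,-.06,.2],tool(35,10)); d([.57,-.02,.22],tool(70,40)); d([.60,0.02,.22],tool(90,60));print(r.get_state()['q'].round(2))"
```

```text
clock: 6.1
tool_pos: [0.4912, -0.0846, 0.1584]
eef_rot: [0.985, 0.023, -0.169, 0.003]
contact_force: [-1.1, -0.1, -1.5]
opening: 0.499
finger_force: 20.0
shift [ 0.158 -0.152 -0.35 ] turn [-0.031  0.318 -0.362]
shift [ 0.377 -0.407 -0.568] turn [ 0.138  0.58  -0.767]
shift [ 0.577 -0.664 -0.638] turn [ 0.359  0.694 -0.974]
[ 0.51  0.93 -0.86  1.7   0.63  1.22 -2.11]
```

```bash
python3 -m pendant '[0.3,0.16,-0.15,-0.35,-0.03,0.32,-0.36, 0.3,0.16,-0.15,-0.35,-0.03,0.32,-0.36, 0.3,0.16,-0.15,-0.35,-0.03,0.32,-0.36, 0.3,0.16,-0.15,-0.35,-0.03,0.32,-0.36, 0.3,0.16,-0.15,-0.35,-0.03,0.32,-0.36, 0.3,0.38,-0.4,-0.57,0.14,0.58,-0.77, 0.3,0.38,-0.4,-0.57,0.14,0.58,-0.77, 0.3,0.38,-0.4,-0.57,0.14,0.58,-0.77, 0.3,0.38,-0.4,-0.57,0.14,0.58,-0.77, 0.3,0.38,-0.4,-0.57,0.14,0.58,-0.77, 0.3,0.38,-0.4,-0.57,0.14,0.58,-0.77, 0.3,0.38,-0.4,-0.57,0.14,0.58,-0.77]'
python3 -c "
from ik import *
d([.61,0.03,.22],tool(105,70)); print(r.get_state()['q'].round(2))"
```

```text
clock: 7.3
tool_pos: [0.5673, -0.0233, 0.2138]
eef_rot: [0.77, 0.538, 0.276, -0.201]
contact_force: [-0.4, -0.0, -2.2]
opening: 0.499
finger_force: 20.0
shift [0.358 0.147 0.244] turn [ 0.316  0.32  -0.231]
[ 1.01  1.17 -1.45  1.87  0.79  0.74 -0.92]
```

```bash
python3 -m pendant '[0.3,0.36,0.15,0.24,0.32,0.32,-0.23, 0.3,0.36,0.15,0.24,0.32,0.32,-0.23, 0.3,0.36,0.15,0.24,0.32,0.32,-0.23, 0.3,0.36,0.15,0.24,0.32,0.32,-0.23, 0.3,0.36,0.15,0.24,0.32,0.32,-0.23, 0.3,0.36,0.15,0.24,0.32,0.32,-0.23, 0.3,0.36,0.15,0.24,0.32,0.32,-0.23]'
python3 -c "
from ik import *
M=tool(105,70);d([.620,0.077,.11],M);d([.620,0.077,.0425],M); print(r.get_state()['q'].round(2))"
```

```text
clock: 8.0
tool_pos: [0.6119, 0.0332, 0.2221]
eef_rot: [0.498, 0.652, 0.345, -0.456]
contact_force: [-0.9, -0.9, -1.8]
opening: 0.497
finger_force: 20.0
shift [-0.608  0.133  0.509] turn [-0.006  0.003 -0.001]
shift [-1.03   0.135  0.665] turn [-0.006  0.003 -0.001]
[ 0.78  1.49 -1.44  1.24  0.22  1.37  0.02]
```

Orientation reached. Move to 65 mm above the final height and look with both fixed cameras.

```bash
python3 -m pendant '[0.3,-0.3,0.07,0.25,0,0,0, 0.3,-0.61,0.13,0.5,0,0,0, 0.3,-0.61,0.13,0.51,0,0,0, 0.3,-0.61,0.13,0.51,0,0,0]'
python3 -c "
from ik import *
a=snap('top','t2')['img'];b=snap('side','s2')['img']
m=np.hstack([cv2.resize(a[140:290,240:440],(400,300)),cv2.resize(b[170:350,230:470],(400,300))]);cv2.imwrite('pics/m4.png',m[:,:,::-1])
M=tool(105,70);d([.620,0.077,.0425],M); print(r.get_state()['tool_pos'].round(3),r.get_state()['q'].round(2))"
```

```text
clock: 8.4
tool_pos: [0.618, 0.0773, 0.1104]
eef_rot: [0.497, 0.652, 0.345, -0.457]
contact_force: [-0.5, 0.1, -2.2]
opening: 0.498
finger_force: 20.0
shift [-0.453 -0.004  0.176] turn [-0.003  0.001  0.003]
[0.621 0.076 0.115] [ 0.72  1.62 -1.39  1.23  0.3   1.27  0.1 ]
```

View pics/m4.png

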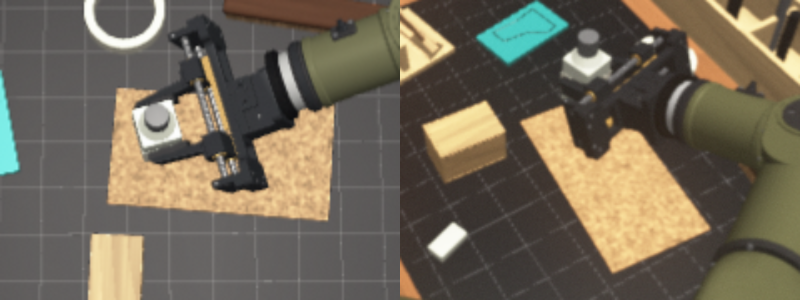

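The bottle is held upright over the pad's +y end. The arm is low on the right, so I'll check its clearance to the rack before going down.

```bash
python3 - <<'E'
from h import *
from scipy.optimize import least_squares
s=r.get_state()
D=[([1.37781,.68977,-.19457,1.56607,.1573,.90243,-.21511],[.14042,-.60857,.23812]),
([.2276,.24781,-.24915,2.08298,.08313,.82019,-1.63713],[.38214,-.05893,.33015]),
([.76,.13,-.69,2.3,1.19,.05,-2.65],[.4889,-.0951,.4063]),([.5,.82,-.92,1.6,.54,1.39,-2.05],[.4978,-.0712,.2486]),
([.49,1,-.83,1.71,.69,1.15,-2.15],[.4939,-.084,.1065]),([.51,.93,-.86,1.7,.63,1.22,-2.11],[.4912,-.0846,.1584]),
([1.01,1.17,-1.45,1.87,.79,.74,-.92],[.5673,-.0233,.2138]),([.78,1.49,-1.44,1.24,.22,1.37,.02],[.6119,.0332,.2221]),(s['q'],s['tool_pos'])]
S=[-1,1,-1,1,-1,1,-1,np.pi/2,0]
o=least_squares(lambda v:np.concatenate([fk(q,v,S)[0]-t for q,t in D]),[.3,.4,.4,.25,0,0]); print(o.x.round(3),np.abs(o.fun).reshape(-1,3).max(1).round(3))
v=o.x;q=s['q'];A=E_('z',-q[0])@E_('y',q[1]); print('elbow',A@[0,0,v[1]]+[0,0,v[0]],(A@E_('z',-q[2])@[v[4],0,v[1]])+[0,0,v[0]])
print('proj elbow top',proj(load('t2'),A@[0,0,v[1]]+[0,0,v[0]]))
i=load('t2')['img'];cv2.imwrite('pics/t2c.png',i[100:480,200:640,::-1])
E
```

```text
[0.322 0.602 0.332 0.35  0.001 0.025] [0.034 0.041 0.015 0.009 0.007 0.005 0.01  0.003 0.006]
elbow [ 0.45277382 -0.39574672  0.29266538] [ 0.45325314 -0.3951881   0.29252955]
proj elbow top [[571.35111165 272.14998693]]
```

View pics/t2c.png

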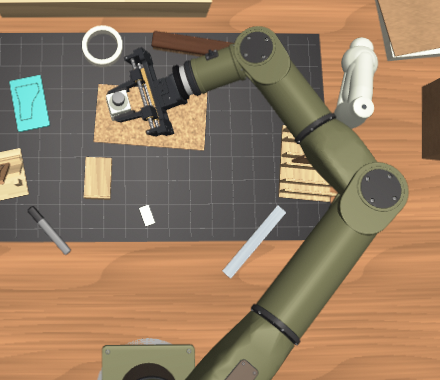

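The elbow is at about z 0.29 and the forearm stays above the rack. Descend.

```bash
python3 -m pendant '[0.3,-0.2,0,0.08,0,0,0, 0.3,-0.39,0,0.15,0,0,0, 0.3,-0.39,0,0.15,0,0,0, 0.3,-0.39,0,0.15,0,0,0]'; python3 -m pendant '[0.3,-0.025,0,0.01,0,0,0, 0.3,-0.025,0,0.01,0,0,0, 0.3,-0.025,0,0.01,0,0,0]'; python3 -c "
from ik import *
M=tool(105,70);d([.620,0.077,.0425],M); print([r.get_state()['tool_pos'].round(4) for _ in range(3)],r.get_state()['contact_force'].round(1),r.get_state()['q'].round(2))"
```

```text
clock: 8.9
tool_pos: [0.6211, 0.0762, 0.0533]
eef_rot: [0.497, 0.652, 0.349, -0.454]
contact_force: [-0.3, 0.2, -1.3]
opening: 0.498
finger_force: 20.0
clock: 9.2
tool_pos: [0.6204, 0.0766, 0.0473]
eef_rot: [0.496, 0.653, 0.348, -0.454]
contact_force: [0.2, 0.2, -1.5]
opening: 0.495
finger_force: 20.0
shift [-0.029 -0.002  0.014] turn [-0.003  0.002  0.003]
[array([0.6204, 0.0766, 0.0473]), array([0.6204, 0.0766, 0.0473]), array([0.6204, 0.0766, 0.0473])] [ 0.2  0.2 -1.5] [ 0.7   1.71 -1.35  1.18  0.34  1.27  0.17]
```

```bash
for i in 1; do python3 -m pendant '[0.3,-0.02,0,0.008,0,0,0, 0.3,-0.02,0,0.008,0,0,0, 0.3,-0.02,0,0.008,0,0,0]'; done; python3 -m pendant '[0.3,-0.012,0,0.005,0,0,0, 0.3,-0.012,0,0.005,0,0,0]' | sed -n 2,4p;  python3 -m pendant '[0.3,-0.012,0,0.005,0,0,0, 0.3,-0.012,0,0.005,0,0,0]' | sed -n 2,4p
```

```text
clock: 9.5
tool_pos: [0.6198, 0.0769, 0.0427]
eef_rot: [0.497, 0.652, 0.347, -0.455]
contact_force: [-0.4, -0.3, -1.7]
opening: 0.499
finger_force: 20.0
tool_pos: [0.62, 0.0772, 0.0425]
eef_rot: [0.496, 0.652, 0.348, -0.456]
contact_force: [-0.3, -2.3, 4.6]
tool_pos: [0.6201, 0.0773, 0.0425]
eef_rot: [0.495, 0.652, 0.349, -0.456]
contact_force: [-1.8, -4.6, 9.4]
```

```bash
python3 -m pendant '[0.3,0.012,0,-0.005,0,0,0, 0.8,0.012,0,-0.005,0,0,0, 0.8,0.012,0,-0.005,0,0,0, 0.8,0.012,0,-0.005,0,0,0, 0.8,0.012,0,-0.3,0,0,0, 0.8,0.012,0,-0.6,0,0,0, 0.8,0.1,0,-0.9,0,0,0, 0.8,0.1,0,-0.9,0,0,0]'; python3 -c "
from ik import *
a=snap('top','t3')['img'];b=snap('side','s3')['img']
m=np.hstack([cv2.resize(a[140:290,240:440],(400,300)),cv2.resize(b[170:350,230:470],(400,300))]);cv2.imwrite('pics/m5.png',m[:,:,::-1])
print(r.get_state()['q'].round(2))"
```

```text
clock: 10.7
tool_pos: [0.6563, -0.0458, 0.1032]
eef_rot: [0.5, 0.651, 0.351, -0.451]
contact_force: [0.6, -0.2, 0.3]
opening: 0.801
finger_force: 0.0
[ 0.73  1.64 -1.37  0.9   0.29  1.59  0.23]
```

View pics/m5.png

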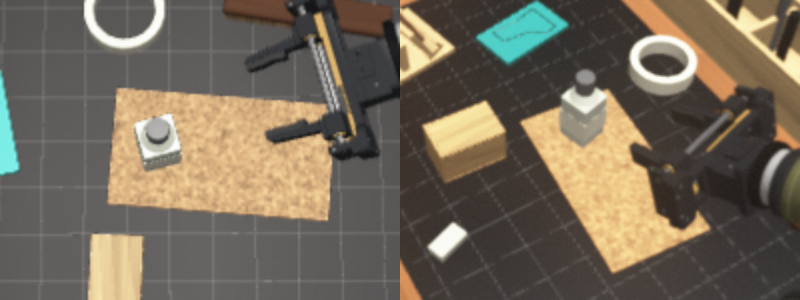

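The bottle stands upright on the pad in both views. For the cup, I'll check how close the arm gets to the white object near the pad's right side before choosing an azimuth.

```bash
sed -i 's/^P=.*/P=[.322,.602,.332,.350,.001,.025];S=[-1,1,-1,1,-1,1,-1,np.pi\/2,0]/' ik.py; python3 - <<'E'
from ik import *
t,s=load('top'),load('side')
print('lamp tip',tri(t,[[564,207]],s,[[546,460]]), plane(t,[[560,150],[575,180],[540,210]],.03).round(3).tolist())
hs=cv2.cvtColor(load('t3')['img'],cv2.COLOR_RGB2HSV)
q=r.get_state()['q'];p0=np.array([.47,.112,.018]);Mp=tool(-2.7,-15)
for az in(90,105,120,135):
    M=tool(az,75);gp=np.array([.605,-.045,.049]);tc=gp+.019*M[:,2]
    qf,a,b=ik(tc,M,q); J=lambda q:(lambda A:A@[0,0,P[1]]+[0,0,P[0]])(E_('z',-q[0])@E_('y',q[1]))
    e=J(qf);A=E_('z',-qf[0])@E_('y',qf[1])@E_('z',-qf[2])@E_('y',qf[3]);w=e+A@[0,0,P[2]]
    print(az,round(a,1),round(b,1),qf.round(2),'elbow',e.round(2),'wrist',w.round(2))
d([.62,-.06,.25],tool(70,40)); d([.55,.05,.27],tool(35,15))
E
```

```text
lamp tip [[ 0.61884894 -0.47884955  0.10849126]] [[0.775, -0.516, 0.03], [0.701, -0.546, 0.03], [0.627, -0.455, 0.03]]
90 0.0 0.0 [ 0.97  1.75 -1.34  1.34  0.29  1.13  0.17] elbow [ 0.33 -0.49  0.22] wrist [ 0.63 -0.37  0.13]
105 0.0 0.0 [ 0.82  1.74 -1.35  1.07  0.3   1.49  0.26] elbow [ 0.4  -0.44  0.22] wrist [ 0.71 -0.35  0.13]
120 0.0 0.0 [ 0.66  1.75 -1.35  0.79  0.34  1.84  0.38] elbow [ 0.47 -0.36  0.22] wrist [ 0.79 -0.31  0.13]
135 5.4 1.2 [ 0.45  1.65 -0.79  0.57  0.01  2.07  0.76] elbow [ 0.54 -0.26  0.27] wrist [ 0.84 -0.26  0.12]
shift [ 0.918 -0.241 -0.41 ] turn [-0.324 -0.32   0.229]
shift [ 1.331 -0.497  0.323] turn [-0.544 -0.529  0.598]
```

```bash
python3 -m pendant '[1,0.92,-0.24,-0.41,0,0,0, 1,0.92,-0.24,-0.41,0,0,0, 1,0.92,-0.24,-0.41,-0.32,-0.32,0.23, 1,0.92,-0.24,-0.41,-0.32,-0.32,0.23, 1,0.92,-0.24,-0.41,-0.32,-0.32,0.23, 1,0.92,-0.24,-0.41,-0.32,-0.32,0.23, 1,0.92,-0.24,-0.41,-0.32,-0.32,0.23, 1,0.92,-0.24,-0.41,-0.32,-0.32,0.23]'; python3 -c "
from ik import *
d([.53,.06,.25],tool(30,10));d([.495,.11,.17],tool(-2.7,-15)); print(r.get_state()['q'].round(2))"
```

```text
clock: 11.6
tool_pos: [0.6164, -0.0563, 0.2505]
eef_rot: [0.768, 0.542, 0.276, -0.199]
contact_force: [0.3, 0.7, -0.6]
opening: 1.001
finger_force: 0.0
shift [ 0.409 -0.801  0.351] turn [-0.195 -0.316  0.412]
shift [ 0.248 -1.129  0.914] turn [-0.184 -0.519  0.821]
[ 0.93  1.   -1.19  1.67  0.33  0.76 -0.46]
```

```bash
python3 -m pendant '[1,0.41,-0.8,0.35,-0.19,-0.32,0.41, 1,0.41,-0.8,0.35,-0.19,-0.32,0.41, 1,0.41,-0.8,0.35,-0.19,-0.32,0.41, 1,0.41,-0.8,0.35,-0.19,-0.32,0.41, 1,0.41,-0.8,0.35,-0.19,-0.32,0.41, 1,0.35,-0.9,0.6,-0.18,-0.52,0.82, 1,0.35,-0.9,0.6,-0.18,-0.52,0.82, 1,0.35,-0.9,0.6,-0.18,-0.52,0.82, 1,0.35,-0.9,0.6,-0.18,-0.52,0.82, 1,0.35,-0.9,0.6,-0.18,-0.52,0.82, 1,0.35,-0.9,0.6,-0.18,-0.52,0.82, 1,0.35,-0.9,0.6,-0.18,-0.52,0.82]'; python3 -c "
from ik import *
M=tool(-2.7,-15);g=np.array([.426+.055,.1135-.0026,.036]);t=g+.019*M[:,2];print(t.round(4),(t-.1*M[:,2]).round(4))
d(t-.1*M[:,2],M);d(t,M); print(r.get_state()['q'].round(2))
s=snap('wrist','w_c');hsv=cv2.cvtColor(s['img'],cv2.COLOR_RGB2HSV);k=((hsv[...,1]>60)&(hsv[...,2]>90)).astype(np.uint8)
q=proj(s,[[.426,.1135,.058],[.516,.110,.058]]);print(q)
k[330:]=0
for c in cv2.findContours(k,0,2)[0]:
    if cv2.contourArea(c)>1500:
        p=cv2.approxPolyDP(c,5,True).reshape(-1,2);print(p.tolist(),plane(s,p,.058)[:,:2].round(3).tolist())"
```

```text
clock: 12.8
tool_pos: [0.5245, 0.0788, 0.2133]
eef_rot: [0.991, -0.023, -0.134, -0.006]
contact_force: [-0.4, -0.8, -1.3]
opening: 0.999
finger_force: 0.0
[0.4761 0.1111 0.0176] [0.5019 0.1099 0.1142]
shift [ 0.022 -0.197  0.68 ] turn [-0.003  0.004  0.001]
shift [ 0.026 -0.193  1.347] turn [-0.003  0.004  0.001]
[-0.06  0.72 -0.23  1.63  0.08  1.06 -1.92]
[[280.63886946 270.99969732]
 [274.8307167  178.79777676]]
[[421, 329], [416, 303], [228, 310], [241, 329]] [[0.348, -0.022], [0.383, -0.013], [0.381, 0.169], [0.355, 0.16]]
[[250, 154], [239, 178], [249, 271], [314, 271], [314, 155]] [[0.537, 0.127], [0.518, 0.138], [0.427, 0.142], [0.425, 0.083], [0.534, 0.078]]
[[72, 132], [0, 152], [0, 162], [65, 137], [77, 154], [0, 178], [0, 296], [16, 296], [27, 261], [131, 235]] [[0.56, 0.257], [0.547, 0.318], [0.539, 0.322], [0.556, 0.264], [0.543, 0.259], [0.526, 0.328], [0.407, 0.386], [0.407, 0.371], [0.447, 0.342], [0.47, 0.239]]
[[259, 104], [561, 117], [604, 0], [367, 0], [375, 44], [314, 68], [305, 62], [287, 0], [255, 0]] [[0.573, 0.116], [0.555, -0.101], [0.626, -0.107], [0.633, 0.041], [0.608, 0.035], [0.595, 0.076], [0.599, 0.081], [0.635, 0.091], [0.636, 0.111]]
[[0, 0], [1, 17], [44, 88], [127, 62], [100, 0]] [[0.644, 0.272], [0.635, 0.275], [0.591, 0.265], [0.605, 0.202], [0.641, 0.208]]
```

Cup confirmed: base centre (0.426, 0.1125), yaw about -2.5°. Descend and grip.

```bash
python3 -m pendant '[1,0.02,-0.19,0.3,0,0,0, 1,0.02,-0.19,0.6,0,0,0, 1,0.02,-0.19,0.8,0,0,0, 1,0.02,-0.19,0.8,0,0,0]'; python3 -c "
from ik import *
d([.476,.1105,.0176],tool(-2.7,-15))"
```

```text
clock: 13.25
tool_pos: [0.493, 0.1083, 0.0965]
eef_rot: [0.99, -0.022, -0.137, -0.005]
contact_force: [-0.2, -1.2, 1.1]
opening: 0.997
finger_force: 0.0
shift [ 0.033 -0.007  0.537] turn [-0.003  0.008  0.003]
```

```bash
python3 -m pendant '[1,0.03,-0.007,0.25,0,0,0, 1,0.03,-0.007,0.45,0,0,0, 1,0.03,-0.007,0.53,0,0,0, 1,0.03,-0.007,0.53,0,0,0, 0.5,0.03,-0.007,0.53,0,0,0, 0.5,0.03,-0.007,0.53,0,0,0, 0.5,0.03,-0.007,0.53,0,0,0, 0.5,0.03,-0.007,0.53,0,0,0, 0.5,0.03,-0.007,0.53,0,0,0]' 20;  python3 -m pendant '[0.5,0,0,-0.3,0,0,0, 0.5,0,0,-0.6,0,0,0, 0.5,0,0,-0.9,0,0,0, 0.5,0,0,-1,0,0,0, 0.5,0,0,-1,0,0,0]'; python3 -c "
from ik import *
d([.52,.03,.23],tool(30,10)); d([.55,-.07,.24],tool(75,45));d([.58,-.09,.24],tool(117,75)); print(r.get_state()['q'].round(2))"
```

```text
clock: 14.15
tool_pos: [0.4829, 0.1113, 0.0221]
eef_rot: [0.991, -0.023, -0.131, -0.007]
contact_force: [0.3, -0.2, 7.4]
opening: 0.655
finger_force: 20.0
clock: 14.65
tool_pos: [0.5235, 0.1087, 0.1682]
eef_rot: [0.991, -0.024, -0.129, -0.007]
contact_force: [-0.1, 0.1, -2.6]
opening: 0.658
finger_force: 20.0
shift [-0.104  0.522 -0.403] turn [-0.021  0.267 -0.367]
shift [ 0.102  1.177 -0.532] turn [ 0.229  0.552 -0.869]
shift [ 0.301  1.301 -0.586] turn [ 0.71   0.577 -1.231]
[-0.11  0.78 -0.23  1.67  0.08  0.95 -1.97]
```

```bash
python3 -m pendant '[0.5,-0.1,0.52,-0.4,-0.02,0.27,-0.37, 0.5,-0.1,0.52,-0.4,-0.02,0.27,-0.37, 0.5,-0.1,0.52,-0.4,-0.02,0.27,-0.37, 0.5,-0.1,0.52,-0.4,-0.02,0.27,-0.37, 0.5,-0.1,0.52,-0.4,-0.02,0.27,-0.37, 0.5,0.1,1,-0.53,0.23,0.55,-0.87, 0.5,0.1,1,-0.53,0.23,0.55,-0.87, 0.5,0.1,1,-0.53,0.23,0.55,-0.87, 0.5,0.1,1,-0.53,0.23,0.55,-0.87, 0.5,0.1,1,-0.53,0.23,0.55,-0.87, 0.5,0.1,1,-0.53,0.23,0.55,-0.87, 0.5,0.1,1,-0.53,0.23,0.55,-0.87]'; python3 -c "
from ik import *
d([.58,-.06,.23],tool(117,75)); print(r.get_state()['q'].round(2))"
```

```text
clock: 15.85
tool_pos: [0.5474, -0.0442, 0.2366]
eef_rot: [0.739, 0.558, 0.296, -0.233]
contact_force: [0.8, 0.2, -2.4]
opening: 0.656
finger_force: 20.0
shift [-0.059  0.238 -0.001] turn [ 0.408  0.323 -0.249]
[ 1.03  1.04 -1.23  1.84  0.29  0.68 -0.35]
```

```bash
python3 -m pendant '[0.5,-0.06,0.24,0,0.41,0.32,-0.25, 0.5,-0.06,0.24,0,0.41,0.32,-0.25, 0.5,-0.06,0.24,0,0.41,0.32,-0.25, 0.5,-0.06,0.24,0,0.41,0.32,-0.25, 0.5,-0.06,0.24,0,0.41,0.32,-0.25, 0.5,-0.06,0.24,0,0.41,0.32,-0.25, 0.5,-0.06,0.24,0,0.41,0.32,-0.25, 0.5,-0.06,0.24,0,0.41,0.32,-0.25]'; python3 -c "
from ik import *
M=tool(117,75);d([.602,-.039,.12],M);d([.602,-.039,.061],M); print(r.get_state()['q'].round(2))"
```

```text
clock: 16.65
tool_pos: [0.5819, -0.0579, 0.2292]
eef_rot: [0.417, 0.677, 0.315, -0.518]
contact_force: [-0.2, 0.7, -1.9]
opening: 0.655
finger_force: 20.0
shift [-0.687  0.181  0.242] turn [-0.001  0.004 -0.004]
shift [-1.066  0.184  0.346] turn [-0.001  0.004 -0.004]
[ 0.77  1.51 -1.39  0.99  0.15  1.79  0.18]
```

```bash
python3 -m pendant '[0.5,-0.3,0.18,0.1,0,0,0, 0.5,-0.6,0.18,0.2,0,0,0, 0.5,-0.69,0.18,0.24,0,0,0, 0.5,-0.69,0.18,0.24,0,0,0]'; python3 -c "
from ik import *
a=snap('top','t4');b=snap('side','s4')
M=tool(117,75);d([.602,-.039,.061],M); print(r.get_state()['q'].round(2))
cv2.imwrite('pics/m6.png',np.hstack([cv2.resize(a['img'][140:290,240:440],(400,300)),cv2.resize(b['img'][170:350,230:470],(400,300))])[:,:,::-1])"
```

```text
clock: 17.05
tool_pos: [0.6012, -0.0414, 0.1204]
eef_rot: [0.418, 0.677, 0.315, -0.518]
contact_force: [-0.0, -0.0, -0.9]
opening: 0.656
finger_force: 20.0
shift [-0.404  0.004  0.132] turn [ 0.002  0.004 -0.001]
[ 0.7   1.63 -1.35  0.87  0.24  1.79  0.29]
```

View pics/m6.png

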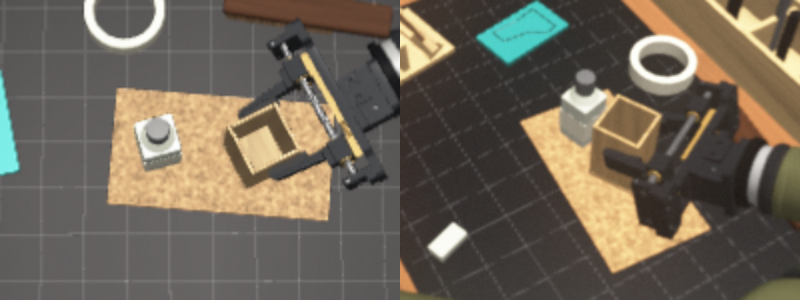

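The cup is upright, mouth up, over the pad and clear of the bottle. That was my tenth picture, so I work from numbers from here. Lower until contact.

```bash
python3 -m pendant '[0.5,-0.17,0,0.05,0,0,0, 0.5,-0.35,0,0.11,0,0,0, 0.5,-0.35,0,0.11,0,0,0]'|sed -n 1,4p; python3 -m pendant '[0.5,-0.03,0,0.008,0,0,0, 0.5,-0.03,0,0.008,0,0,0]'|sed -n 2,4p; python3 -m pendant '[0.5,-0.013,0,0.003,0,0,0, 0.5,-0.013,0,0.003,0,0,0]'|sed -n 2,4p;python3 -m pendant '[0.5,-0.013,0,0.003,0,0,0, 0.5,-0.013,0,0.003,0,0,0]'|sed -n 2,4p
```

```text
clock: 17.45
tool_pos: [0.6011, -0.04, 0.0661]
eef_rot: [0.418, 0.677, 0.315, -0.517]
contact_force: [0.4, 1.1, -1.8]
tool_pos: [0.6023, -0.0399, 0.0646]
eef_rot: [0.417, 0.678, 0.317, -0.516]
contact_force: [0.9, 0.9, -0.9]
tool_pos: [0.6019, -0.0398, 0.0612]
eef_rot: [0.417, 0.678, 0.316, -0.517]
contact_force: [0.9, -0.4, -1.6]
tool_pos: [0.6021, -0.0398, 0.0607]
eef_rot: [0.416, 0.677, 0.317, -0.518]
contact_force: [0.2, -2.2, 4.5]
```

```bash
python3 -m pendant '[0.5,-0.01,0,0.003,0,0,0, 0.5,-0.01,0,0.003,0,0,0, 0.9,0,0,0,0,0,0, 0.9,0,0,0,0,0,0, 0.9,0,0,0,0,0,0, 0.9,0,0,-0.3,0,0,0, 0.9,0.03,0,-0.6,0,0,0, 0.9,0.1,0,-0.8,0,0,0, 0.9,0.1,0,-0.9,0,0,0, 0.9,0.1,0,-0.9,0,0,0]'; python3 - <<'E'
from ik import *
a=snap('top','t5');b=snap('side','s5')
hs=cv2.cvtColor(b['img'],cv2.COLOR_RGB2HSV)
# easel board: brown (darker warm) masks in top and side
for n,s,(x0,y0,x1,y1) in(('top',load('top'),(160,240,235,310)),('side',load('side'),(180,140,275,225))):
    h=cv2.cvtColor(s['img'],cv2.COLOR_RGB2HSV)[y0:y1,x0:x1]
    k=((h[...,0]<15)&(h[...,1]>70)&(h[...,2]>60)).astype(np.uint8)
    for c in cv2.findContours(k,0,2)[0]:
        if cv2.contourArea(c)>60: print(n,cv2.contourArea(c),(cv2.approxPolyDP(c,1.5,True).reshape(-1,2)+[x0,y0]).tolist())
# cup upright check: predicted rim/base corner pixels vs wood mask in the top view
s=a;h=cv2.cvtColor(s['img'],cv2.COLOR_RGB2HSV)
print(proj(s,[[.597,-.045,.094],[.597,-.045,.008]]).round(1).tolist())
d([.58,-.10,.25],tool(75,45)); print(r.get_state()['q'].round(2))
E
```

```text
clock: 19.05
tool_pos: [0.6658, -0.1115, 0.0607]
eef_rot: [0.465, 0.647, 0.333, -0.504]
contact_force: [1.0, -1.0, -1.9]
opening: 0.902
finger_force: 0.0
top 602.5 [[208, 263], [202, 266], [199, 265], [199, 267], [192, 266], [177, 270], [171, 284], [167, 287], [168, 290], [202, 283], [203, 281], [199, 280], [204, 279]]
top 92.5 [[163, 240], [160, 240], [160, 309]]
side 1433.0 [[180, 169], [180, 224], [199, 224], [200, 222], [201, 224], [215, 224], [217, 221], [220, 224], [228, 224], [232, 221], [231, 224], [236, 223], [234, 220], [242, 214], [243, 216], [244, 213], [246, 216], [245, 213], [247, 211], [228, 223], [222, 220], [197, 195], [194, 195], [196, 192], [206, 188], [204, 185], [204, 175], [206, 174], [182, 172]]
side 1280.5 [[210, 163], [227, 177], [241, 193], [223, 172], [226, 170], [230, 173], [235, 173], [250, 185], [250, 182], [248, 182], [250, 180], [247, 183], [240, 177], [244, 174], [242, 173], [246, 173], [250, 167], [273, 159], [274, 149], [263, 156], [254, 156], [248, 150], [246, 140], [215, 140], [219, 140], [221, 144], [214, 162]]
side 152.0 [[192, 140], [180, 140], [180, 166]]
[[368.8, 217.3], [365.6, 224.9]]
shift [ 1.287 -0.559 -0.093] turn [-0.358 -0.303  0.177]
[ 0.48  1.68 -0.42  0.3  -0.52  2.08  0.59]
```

```bash
python3 -m pendant '[0.9,0.5,-0.1,-0.2,0,0,0, 0.9,0.9,-0.3,-0.2,-0.1,-0.1,0, 0.9,1,-0.56,-0.09,-0.36,-0.3,0.18, 0.9,1,-0.56,-0.09,-0.36,-0.3,0.18, 0.9,1,-0.56,-0.09,-0.36,-0.3,0.18, 0.9,1,-0.56,-0.09,-0.36,-0.3,0.18, 0.9,1,-0.56,-0.09,-0.36,-0.3,0.18, 0.9,1,-0.56,-0.09,-0.36,-0.3,0.18, 0.9,1,-0.56,-0.09,-0.36,-0.3,0.18]'; python3 - <<'E'
from ik import *
a=snap('top','t5');b=snap('side','s5')
for n,s,c,ro in(('top',a,[.6,-.045],(340,190,395,250)),('side',b,None,(330,220,400,300))):
    h=cv2.cvtColor(s['img'],cv2.COLOR_RGB2HSV);x0,y0,x1,y1=ro
    np.set_printoptions(linewidth=250)
    print(n); print(h[y0:y1:3,x0:x1:3,2])
print(proj(b,[[.597,-.045,.094],[.597,-.045,.008]]).round(1).tolist())
d([.53,.0,.28],tool(30,10)); print(r.get_state()['q'].round(2))
E
```

```text
clock: 20.05
tool_pos: [0.5797, -0.1069, 0.2158]
eef_rot: [0.729, 0.562, 0.31, -0.238]
contact_force: [-0.4, 1.0, -0.7]
opening: 0.901
finger_force: 0.0
top
[[215 224 225 215 203 211 219 225 214 196 220 200 214 225 173  99 113  93  92]
 [216 236 206 223 242 219 222 222 222 198 213 215 236 219 223 231 237 228 234]
 [223 208 211 210 219 234 209 209 207 217 220 224 224 225 224 200 231 222 211]
 [241 204 211 228 219 228 228 215 225 215 226 170 221 212 211 209 191 218 227]
 [223 221 233 216 229 242 220 214 244 189  91  90 224 238 228 221 224 220 228]
 [235 223 238 224 179 203 241 177  93  94  94  90  95 229 212 218 222 233 225]
 [212 231 225 220 219 174  97  94  90  91 162  93  89 222 221 230 231 218 233]
 [232 216 218 215 159  99  95  93 205 234 239  93  88 100 216 210 215 202 225]
 [196 220 236 204  91 225 219 224 228 228 238 167  90  92 241 219 211 235 237]
 [229 215 226 121  91 163 229 228 229 230 235 239 100  94  90 193 232 239 227]
 [223 205 212 227  92  89 228 225 226 233 231 239 226  97 147 246 215 233 200]
 [220 224 214 202 164  89  86 224 228 233 234 237 231 246 112 226 197 231 
[... 2750 characters left out ...]
5  82  94  81  84  86  80  84  96 161 250 249 252 228  96 118 114  84]
 [247 250 253 252 182  74  85  89 119  83  82  83 134 157 157 225 248 252 252 251 201  72  67  66]
 [205 251 252 252 193  80  83  83  82  84  83 103 161 169 179 248 251 253 252 254 244 104  81  78]
 [ 86 249 249 251 249 208  90  88 103 126 145 156 163 171 245 249 252 250 254 250 249 247 249 250]
 [ 85 139 244 247 247 252 249 209 172 161 156 155 165 228 253 243 248 250 251 253 249 252 247 253]
 [ 86  80 232 245 251 253 253 254 247 221 171 152 179 251 253 243 250 248 253 253 253 250 251 252]]
[[358.3, 263.2], [354.9, 287.5]]
shift [ 0.751 -0.524  0.136] turn [-0.238 -0.379  0.449]
[ 0.7   0.86 -0.37  1.67 -0.67  0.92  0.66]
```

```bash
python3 - <<'E'
from ik import *
np.set_printoptions(linewidth=250)
for n in('t4','t5'):
    s=load(n);im=s['img'];print(n);print(im[190:250:4,340:396:4].astype(int).tolist()[7]); h=cv2.cvtColor(im,cv2.COLOR_RGB2HSV); print(h[190:250:4,340:396:4,1]); print(h[190:250:4,340:396:4,2])
E
```

```text
t4
[[223, 182, 133], [223, 183, 133], [222, 183, 133], [233, 196, 143], [90, 73, 53], [90, 73, 53], [222, 191, 143], [227, 199, 149], [233, 207, 156], [237, 213, 161], [246, 237, 204], [138, 116, 86], [79, 76, 72], [73, 73, 73]]
[[105 103 103 105 103 102 104   7   4  10  90  70  48  11]
 [103  98 104  92 100  92  15  10  85 104  99 103  98 103]
 [ 97 103  97 104 102   4  89 105 102 105  87 104 103 106]
 [103 104 105 101  93 103 104 106 102 101 103 105 104 102]
 [102  94  98 105  90 102 104  88  83  99 103  91  99 103]
 [ 96 104 103 106 105  88  90  87  84  82 102 105 104  99]
 [105 102  96 100 102  90  88  85  87  82 103 104 103  99]
 [103 103 102  99 105 105  91  88  84  82  44  96  23   0]
 [104 103 101 103 105 100  77  87  86  97  20   7  10  11]
 [104 103 103 105 105 105 102 100 102   3  14  13  90 104]
 [106 100 100 104  98 104 103 105 105 103 104  98 105  99]
 [103  95 105 100 102 102 104 104  93 105 100 104 100 102]
 [104 104 104 102 104 105  97 100 105 100  94 102 104 103]
 [104 105 105 104 103 103 103 104 101  95 104 100 104 105]
 [ 20  34  65  71  99 108 105 102  96 105 104
[... 2206 characters left out ...]
0 216 229 240 224 244 155  94 224 237 218 224 223]
 [224 240 233 170 243 145  91  95  91  87 234 235 229 223]
 [238 216 200 225  93  94  93 236 101  87 220 214 229 233]
 [196 226 237  91 121 231 228 233 239  90  93 223 211 232]
 [223 223 222  92 231 235 228 229 238 104  97 240 232 200]
 [221 203 224 104  90 166 227 233 236 233 230 113 196 234]
 [194 221 206 222  93 167 225 232 228 107  93 210 227 206]
 [205 230 226 206 125  95 202 109  93  94 214 232 218 233]
 [221 238 218 230 225  93  93  94 240 200 229 220 230 223]
 [205 221 219 228 220 117 234 229 218 227 240 223 205 210]
 [220 218 202 215 221 221 206 220 226 239 219 229 194 215]
 [103 112 146 126 153 219 208 218 237 218 215 236 229 223]]
```

The cup looks the same in the top view as when it was held (square dark walls with the floor visible), so it's upright. Now the board and the rack, measured from the top-view pixels of the earlier crops.

```bash
python3 - <<'E'
from ik import *
t=load('top')
# board top edge corners (front face / back face), bottom of visible face
F=plane(t,[[203.8,280.8],[167.5,286.8]],.141);B=plane(t,[[203,283.3],[168,290.5]],.137)
print('front top',F.round(4).tolist(),np.linalg.norm(F[0]-F[1]),'back top',B.round(4).tolist(),np.linalg.norm(B[0]-B[1]))
for X in(F,B):
    v=X[1]-X[0];print('yaw',np.degrees(np.arctan2(-v[0],v[1])))
# easel base corners crop4x -> px
q=np.array([[283,52],[315,235],[107,280]])/4+[150,235];E=plane(t,q,.004);print('easel',E.round(3).tolist())
# wrist w_mid: rack; walls
for n in('w_rack','w_mid','t5'):
    s=load(n);h=cv2.cvtColor(s['img'],cv2.COLOR_RGB2HSV)
    print(n,proj(s,[[.5,-.37,.053],[.43,-.37,.053],[.57,-.37,.053]]).round(0).tolist())
# rack wall tops in w_rack crop (250,0) scale 2.5: left/right ends of wall-top strips
c=np.array([[462,388],[751,424],[457,450],[742,484],[450,544],[729,576],[476,305],[767,323],[514,395],[706,415]],float)-[400,300]
c=c/2.5+[250,0];s=load('w_rack');W=plane(s,c,.053);W[8:]=plane(s,c[8:],.103);print(np.c_[c,W].round(3))
c2=np.array([[72,320],[299,347],[72,367],[298,388],[66,437],[293,455],[64,480],[293,493],[62,548],[290,560],[60,580]],float)-[0,300]
c2=c2/4+[465,220];print(np.c_[c2,plane(t,c2,.053)].round(3))
E
```

```text
front top [[0.4547, 0.3014, 0.141], [0.4424, 0.3764, 0.141]] 0.0759751064402461 back top [[0.4499, 0.3038, 0.137], [0.435, 0.3762, 0.137]] 0.07389053376608595
yaw 9.333439079413864
yaw 11.587376255175442
easel [[0.544, 0.293, 0.004], [0.437, 0.272, 0.004], [0.412, 0.392, 0.004]]
w_rack [[327.0, 63.0], [326.0, 133.0], [329.0, -14.0]]
w_mid [[614.0, 85.0], [600.0, 153.0], [629.0, 10.0]]
t5 [[511.0, 263.0], [513.0, 294.0], [510.0, 232.0]]
[[ 2.748e+02  3.520e+01  5.260e-01 -3.160e-01  5.300e-02]
 [ 3.904e+02  4.960e+01  5.130e-01 -4.340e-01  5.300e-02]
 [ 2.728e+02  6.000e+01  5.020e-01 -3.140e-01  5.300e-02]
 [ 3.868e+02  7.360e+01  4.900e-01 -4.320e-01  5.300e-02]
 [ 2.700e+02  9.760e+01  4.660e-01 -3.100e-01  5.300e-02]
 [ 3.816e+02  1.104e+02  4.540e-01 -4.290e-01  5.300e-02]
 [ 2.804e+02  2.000e+00  5.560e-01 -3.220e-01  5.300e-02]
 [ 3.968e+02  9.200e+00  5.500e-01 -4.390e-01  5.300e-02]
 [ 2.956e+02  3.800e+01  5.130e-01 -3.390e-01  1.030e-01]
 [ 3.724e+02  4.600e+01  5.070e-01 -4.090e-01  1.030e-01]]
[[ 4.8300e+02  2.2500e+02  5.8700e-01 -3.0900e-01  5.3000e-02]
 [ 5.3975e+02  2.3175e+02  5.7100e-01 -4.4100e-01  5.3000e-02]
 [ 4.8300e+02  2.3675e+02  5.6000e-01 -3.0800e-01  5.3000e-02]
 [ 5.3950e+02  2.4200e+02  5.4800e-01 -4.3800e-01  5.3000e-02]
 [ 4.8150e+02  2.5425e+02  5.2000e-01 -3.0200e-01  5.3000e-02]
 [ 5.3825e+02  2.5875e+02  5.0900e-01 -4.3300e-01  5.3000e-02]
 [ 4.8100e+02  2.6500e+02  4.9600e-01 -3.0000e-01  5.3000e-02]
 [ 5.3825e+02  2.6825e+02  4.8700e-01 -4.3100e-01  5.3000e-02]
 [ 4.8050e+02  2.8200e+02  4.5700e-01 -2.9700e-01  5.3000e-02]
 [ 5.3750e+02  2.8500e+02  4.5000e-01 -4.2700e-01  5.3000e-02]
 [ 4.8000e+02  2.9000e+02  4.4000e-01 -2.9500e-01  5.3000e-02]]
```

Board: top edge centre (0.446, 0.340, 0.139), yaw about 10.8°. The implied bottom edge is at z≈0.026, as specified. Rack: centre about (0.508, -0.374), yaw about -6°, inner slot centre about (0.448, -0.368). Moving toward the board.

```bash
cat >> ik.py <<'E'
def btool(yaw,tilt):
    """tool for the board: x along board y, z down the board tilted `tilt` deg towards -x"""
    a,t=np.radians(yaw),np.radians(tilt);x=np.array([-np.sin(a),np.cos(a),0]);z=np.array([np.sin(t)*np.cos(a),np.sin(t)*np.sin(a),-np.cos(t)])
    return np.c_[x,np.cross(z,x),z]
E
python3 - <<'E'
from ik import *
M=btool(10.8,25); d([.52,.0,.32],M); 
q=r.get_state()['q']
for p in([.52,0,.32],[.46,.12,.32],[.43,.25,.30],[.424,.3355,.185],[.466,.3434,.0946]):
    q,a,b=ik(np.array(p),M,q);print(round(a,1),round(b,1),q.round(2))
E
```

```text
shift [ 0.931 -0.588 -0.062] turn [-0.144 -0.432 -0.373]
0.0 0.0 [ 0.14  0.3  -0.07  2.13 -0.32  0.31  0.55]
0.0 0.0 [-0.48  0.24  0.28  2.23 -0.24  0.24  0.19]
0.0 0.0 [-1.06  0.35  0.6   2.2  -0.25  0.24 -0.1 ]
5.3 2.0 [-1.08  0.61  0.43  2.18 -0.1   0.06 -0.48]
15.1 6.3 [-0.97  0.79  0.34  2.06 -0.01  0.06 -0.57]
```

```bash
python3 - <<'E'
from ik import *
rng=np.random.default_rng(0)
for sg in(1,-1):
  for tl in (25,10):
    M=btool(10.8,tl)@np.diag([sg,sg,1]);res=[]
    for i in range(25):
        q,a,b=ik(np.array([.466,.3434,.0946]),M,rng.uniform(lo,hi))
        if a<2 and b<1: res.append(q.round(2))
    print(sg,tl,len(res));print(np.array(res[:8]))
E
```

```text
1 25 8
[[-0.25  1.27 -1.45  2.3   1.74  1.59 -2.36]
 [-0.93  0.83  0.28  2.37  3.05  0.4   2.64]
 [-0.34  1.04 -1.02  2.31  1.84  1.15 -2.47]
 [-0.37  0.99 -0.92  2.31  1.87  1.06 -2.5 ]
 [-1.19  0.98  0.93  2.33  4.12  0.63  1.63]
 [-1.04  0.87  0.54  2.36  3.57  0.43  2.16]
 [-0.3   1.09 -1.12  2.31  1.81  1.25 -2.44]
 [-1.19  0.98  0.93  2.33  4.12  0.63  1.63]]
1 10 12
[[-0.3   0.92 -0.84  2.04  1.35  0.77 -1.86]
 [-0.76  0.78  0.14  1.98 -0.07  0.23 -0.41]
 [-0.84  0.79  0.32  1.99 -0.62  0.27  0.16]
 [-0.92  0.82  0.51  2.01 -0.98  0.36  0.52]
 [-0.92  0.82  0.51  2.01 -0.98  0.36  0.52]
 [-0.66  0.78 -0.09  1.99  0.61  0.27 -1.11]
 [-0.65  0.78 -0.11  1.99  0.65  0.27 -1.15]
 [-0.71  0.78  0.01  1.98  0.32  0.24 -0.82]]
-1 25 16
[[-0.94  0.83  0.29  2.37  3.08  0.4  -0.53]
 [-0.42  0.94 -0.79  2.32  1.92  0.94  0.59]
 [-0.32  1.06 -1.06  2.31  1.83  1.19  0.68]
 [-0.89  0.82  0.17  2.36  2.86  0.42 -0.32]
 [-0.3   1.1  -1.14  2.31  1.8   1.26  0.7 ]
 [-1.03  0.86  0.52  2.36  3.54  0.43 -0.96]
 [-0.62  0.84 -0.38  2.33  2.14  0.65  0.36]
 [-0.96  0.84  0.34  2.37  3.19  0.4  -0.63]]
-1 10 19
[[-0.14  1.21 -1.41  2.04  1.48  1.34  1.17]
 [-0.91  0.82  0.49  2.01 -0.96  0.35 -2.64]
 [-0.36  0.87 -0.69  2.03  1.3   0.64  1.33]
 [-0.32  0.9  -0.79  2.04  1.34  0.72  1.29]
 [-0.92  0.82  0.51  2.01 -0.98  0.36 -2.62]
 [-0.22  1.01 -1.05  2.04  1.41  0.95  1.22]
 [-0.6   0.79 -0.22  2.01  0.89  0.33  1.74]
 [-0.51  0.81 -0.4   2.02  1.12  0.43  1.51]]
```

```bash
python3 - <<'E'
from ik import *
q=r.get_state()['q']
def tilt_tool(yaw,t): return btool(yaw,t)@np.diag([-1,-1,1])
seq=[]
p0=np.array([.52,-.05,.33])
for i in range(11): seq.append((p0+np.array([-.0,.2,0])*i/10,tool(80+(190.8-0)*i/10*1.0,max(0,40-10*i))))
P1=np.array([.49,.2,.33])
for i in range(1,7): seq.append((seq[10][0]*(1-i/6)+P1*i/6,tilt_tool(10.8,25*i/6)))
for p in([.45,.28,.30],[.424,.3355,.185],[.445,.34,.14],[.466,.3434,.0946],[.424,.3355,.185]): seq.append((np.array(p),tilt_tool(10.8,25)))
for i in range(1,6): seq.append((np.array([.43,.33-.08*i/5,.2+.1*i/5]),tilt_tool(10.8,25-25*i/5)))
for i in range(1,11): seq.append((np.array([.45,.25-.618*i/10,.3]),tilt_tool(10.8-16.8*i/10,0)))
seq.append((np.array([.448,-.368,.09]),tilt_tool(-6,0)))
for n,(p,M) in enumerate(seq):
    q,a,b=ik(p,M,q); print(n,p.round(2),round(a,1),round(b,1),q.round(2))
E
```

```text
0 [ 0.52 -0.05  0.33] 0.0 0.0 [ 0.71  0.61 -0.33  1.75 -0.56  1.06  0.58]
1 [ 0.52 -0.03  0.33] 0.0 0.0 [ 0.52  0.61 -0.31  1.6  -0.33  1.19  0.56]
2 [ 0.52 -0.01  0.33] 0.0 0.0 [ 0.37  0.59 -0.32  1.54 -0.12  1.22  0.62]
3 [0.52 0.01 0.33] 0.0 0.0 [ 0.25  0.55 -0.36  1.58  0.06  1.16  0.72]
4 [0.52 0.03 0.33] 0.0 0.0 [ 0.18  0.48 -0.41  1.69  0.22  1.01  0.85]
5 [0.52 0.05 0.33] 0.0 0.0 [ 0.19  0.5  -0.51  1.69  0.28  1.03  1.08]
6 [0.52 0.07 0.33] 0.0 0.0 [ 0.21  0.52 -0.62  1.69  0.34  1.05  1.3 ]
7 [0.52 0.09 0.33] 0.0 0.0 [ 0.22  0.54 -0.72  1.68  0.4   1.07  1.53]
8 [0.52 0.11 0.33] 0.0 0.0 [ 0.22  0.57 -0.82  1.67  0.46  1.1   1.76]
9 [0.52 0.13 0.33] 0.0 0.0 [ 0.22  0.6  -0.92  1.66  0.52  1.14  1.99]
10 [0.52 0.15 0.33] 0.0 0.0 [ 0.22  0.64 -1.02  1.65  0.58  1.18  2.22]
11 [0.52 0.16 0.33] 0.0 0.0 [ 0.24  0.62 -1.07  1.73  0.65  1.11  2.3 ]
12 [0.51 0.17 0.33] 0.0 0.0 [ 0.23  0.57 -1.06  1.81  0.69  1.01  2.24]
13 [0.5  0.18 0.33] 0.0 0.0 [ 0.22  0.53 -1.04  1.88  0.74  0.91  2.17]
14 [0.5  0.18 0.33] 0.0 0.0 [ 0.19  0.48 -1.01  1.96  0.8   0.8   2.07]
15 [0.5  0.19 0.33] 0
[... 956 characters left out ...]
-1.39  1.92  0.78  1.19  1.97]
29 [0.45 0.06 0.3 ] 0.0 0.0 [ 0.53  0.73 -1.42  1.95  0.79  1.19  2.04]
30 [0.45 0.   0.3 ] 0.0 0.0 [ 0.67  0.74 -1.45  1.96  0.79  1.2   2.12]
31 [ 0.45 -0.06  0.3 ] 0.0 0.0 [ 0.8   0.74 -1.45  1.95  0.8   1.21  2.23]
32 [ 0.45 -0.12  0.3 ] 0.0 0.0 [ 0.92  0.76 -1.45  1.92  0.81  1.24  2.34]
33 [ 0.45 -0.18  0.3 ] 0.0 0.0 [ 1.03  0.79 -1.45  1.87  0.83  1.28  2.45]
34 [ 0.45 -0.24  0.3 ] 0.0 0.0 [ 1.12  0.83 -1.45  1.8   0.85  1.33  2.55]
35 [ 0.45 -0.31  0.3 ] 1.1 0.4 [ 1.18  0.87 -1.45  1.72  0.89  1.39  2.64]
36 [ 0.45 -0.37  0.3 ] 10.4 3.7 [ 1.22  0.91 -1.45  1.66  0.96  1.44  2.64]
37 [ 0.45 -0.37  0.09] 0.0 0.0 [ 1.2   1.18 -1.32  1.86  1.25  1.23  2.48]
```

```bash
python3 - <<'E'
from ik import *
d([.52,-.03,.33],tool(110,25)); d([.52,0,.33],tool(140,10)); print(r.get_state()['q'].round(2))
E
```

```text
shift [ 0.845 -0.537 -0.247] turn [ 0.227 -0.226 -0.318]
shift [ 0.979 -0.588 -0.108] turn [ 0.344 -0.356 -0.647]
[ 0.7   0.86 -0.37  1.67 -0.67  0.92  0.66]
```

```bash
python3 -m pendant '[0.9,0.84,-0.54,-0.25,0.23,-0.23,-0.32, 0.9,0.84,-0.54,-0.25,0.23,-0.23,-0.32, 0.9,0.84,-0.54,-0.25,0.23,-0.23,-0.32, 0.9,0.84,-0.54,-0.25,0.23,-0.23,-0.32, 0.9,0.84,-0.54,-0.25,0.23,-0.23,-0.32, 0.9,0.98,-0.59,-0.11,0.34,-0.36,-0.65, 0.9,0.98,-0.59,-0.11,0.34,-0.36,-0.65, 0.9,0.98,-0.59,-0.11,0.34,-0.36,-0.65, 0.9,0.98,-0.59,-0.11,0.34,-0.36,-0.65, 0.9,0.98,-0.59,-0.11,0.34,-0.36,-0.65, 0.9,0.98,-0.59,-0.11,0.34,-0.36,-0.65]'; python3 - <<'E'
from ik import *
d([.52,.10,.33],tool(215,0)); print(r.get_state()['q'].round(2))
E
```

```text
clock: 21.25
tool_pos: [0.5217, -0.0015, 0.3281]
eef_rot: [0.345, 0.935, 0.028, -0.079]
contact_force: [0.4, -0.2, 1.1]
opening: 0.904
finger_force: 0.0
shift [0.444 0.508 0.061] turn [ 0.069 -0.091 -0.837]
[ 0.19  0.52 -0.35  1.63  0.05  1.13  0.72]
```

```bash
python3 -m pendant '[0.9,0.44,0.51,0.06,0.07,-0.09,-0.84, 0.9,0.44,0.51,0.06,0.07,-0.09,-0.84, 0.9,0.44,0.51,0.06,0.07,-0.09,-0.84, 0.9,0.44,0.51,0.06,0.07,-0.09,-0.84, 0.9,0.44,0.51,0.06,0.07,-0.09,-0.84, 0.9,0.44,0.51,0.06,0.07,-0.09,-0.84, 0.9,0.44,0.51,0.06,0.07,-0.09,-0.84, 0.9,0.44,0.51,0.06,0.07,-0.09,-0.84, 0.9,0.44,0.51,0.06,0.07,-0.09,-0.84, 0.9,0.44,0.51,0.06,0.07,-0.09,-0.84]'; python3 - <<'E'
from ik import *
M=btool(10.8,25)@np.diag([-1,-1,1]); d([.48,.20,.33],M); print(r.get_state()['q'].round(2))
E
```

```text
clock: 22.25
tool_pos: [0.5204, 0.0984, 0.3301]
eef_rot: [-0.302, 0.953, -0.0, -0.001]
contact_force: [0.6, -0.4, 0.6]
opening: 0.9
finger_force: 0.0
shift [-0.17   0.709  0.   ] turn [ 0.247 -0.16  -0.717]
[ 0.15  0.52 -0.68  1.71  0.37  1.05  1.53]
```

```bash
python3 -m pendant '[0.9,-0.17,0.71,0,0.25,-0.16,-0.72, 0.9,-0.17,0.71,0,0.25,-0.16,-0.72, 0.9,-0.17,0.71,0,0.25,-0.16,-0.72, 0.9,-0.17,0.71,0,0.25,-0.16,-0.72, 0.9,-0.17,0.71,0,0.25,-0.16,-0.72, 0.9,-0.17,0.71,0,0.25,-0.16,-0.72, 0.9,-0.17,0.71,0,0.25,-0.16,-0.72, 0.9,-0.17,0.71,0,0.25,-0.16,-0.72, 0.9,-0.17,0.71,0,0.25,-0.16,-0.72, 0.9,-0.17,0.71,0,0.25,-0.16,-0.72]'; python3 - <<'E'
from ik import *
M=btool(10.8,25)@np.diag([-1,-1,1]); d([.424,.3355,.30],M);d([.424,.3355,.185],M); print(r.get_state()['q'].round(2))
E
```

```text
clock: 23.25
tool_pos: [0.48, 0.2004, 0.3305]
eef_rot: [0.752, -0.621, 0.14, -0.168]
contact_force: [0.2, 0.7, -0.4]
opening: 0.898
finger_force: 0.0
shift [-0.955  0.263  0.097] turn [-0.003 -0.001  0.002]
shift [-0.958  0.59   0.791] turn [-0.003 -0.001  0.002]
[-0.01  0.36 -0.79  2.13  0.98  0.58  1.81]
```

```bash
python3 -m pendant '[0.6,-0.3,0.26,0.1,0,0,0, 0.6,-0.6,0.3,0.1,0,0,0, 0.6,-0.95,0.4,0.2,0,0,0, 0.6,-0.96,0.5,0.4,0,0,0, 0.6,-0.96,0.5,0.4,0,0,0, 0.6,-0.96,0.5,0.4,0,0,0]'; python3 - <<'E'
from ik import *
M=btool(10.8,25)@np.diag([-1,-1,1]); d([.424,.3355,.185],M); print(r.get_state()['q'].round(2))
s=snap('wrist','w_e')
a=np.array([.4456,.3395,.139]);y=M[:,0]*-1;x=np.array([.982*.906,.187*.906,.4226])
C=[a+sx*.0045*x+sy*.0375*y for sx in(1,-1) for sy in(1,-1)];pr=proj(s,C);print('pred front(+y,-y),back',pr.round(1).tolist())
h=cv2.cvtColor(s['img'],cv2.COLOR_RGB2HSV);c=pr.mean(0).astype(int);print(c)
np.set_printoptions(linewidth=250)
for ch in(0,1,2): print(h[max(0,c[1]-30):c[1]+34:4,max(0,c[0]-80):c[0]+80:8,ch])
E
```

```text
clock: 23.85
tool_pos: [0.4104, 0.3337, 0.2433]
eef_rot: [0.754, -0.62, 0.141, -0.167]
contact_force: [-0.2, -0.4, 0.7]
opening: 0.603
finger_force: 0.0
shift [0.004 0.083 0.39 ] turn [-0.003 -0.002  0.005]
[-0.5   0.54 -0.68  2.19  1.34  0.69  1.11]
pred front(+y,-y),back [[323.7, 280.6], [325.4, 177.2], [336.0, 280.7], [338.7, 177.3]]
[330 228]
[[ 8  7  7 11 12 13 13 28 27 15 19 28 29 28 28 28 28 27 27 20]
 [10  3  7 10 12 12 14 28 27 15 19 28 28 28 28 28 27 27 28 19]
 [ 4  6  8 11 13 14 13 28 27 15 19 28 28 28 28 28 27 27 28 18]
 [ 6 10  8 11 11 12 14 27 27 15 19 28 28 28 28 28 27 27 27 18]
 [ 0  9  9 11 11 13 14 28 27 15 18 28 28 28 28 28 28 27 27 18]
 [ 6  5  8 10 11 12 13 27 27 15 18 28 28 27 28 28 27 28 27 18]
 [ 5  7  8  9 11 12 13 27 27 15 19 28 28 27 28 28 27 28 27 18]
 [ 5  9  8  9 11 14 13 27 27 15 18 28 28 27 28 27 28 28 27 17]
 [ 7  6  8 11 10 11 11 27 28 15 18 28 28 27 28 27 28 28 27 17]
 [ 7  6  9 11 13 12 12 27 28 15 18 27 28 27 28 19 27 27 27 17]
 [14  6  8  9 10 12 12 27 28 15 17 28 27 27 18 18 26 28 28 16]
 [17 16 11  8  9  9 11 27 28 15 18 27 27 24 18 18 27 28 28
[... 2215 characters left out ...]
55 255 255 255 254 254 254 255 158]
 [ 85  88  95  99 104 111 129 255 255 209 247 255 255 255 255 254 254 254 255 146]
 [ 85  89  95 100 103 109 115 255 255 212 247 255 255 255 255 222 254 254 255 141]
 [226  91  95  99 103 109 114 255 255 220 242 255 255 255 191 181 253 254 254 142]
 [247 242 119  98 104 110 113 255 255 222 247 255 255 249 181 183 254 254 254 153]
 [248 240 247 185 102 107 112 122 255 226 246 255 255 242 191 178 254 254 254 141]
 [248 240 247 249 226 110 111 115 255 228 249 255 196 255 245 189 254 254 254 119]
 [248 242 247 249 242 245 142 114 254 205 242 255 149 255 245 146 202 249 254 112]
 [249 243 248 247 242 243 246 221 117 198 246 255 137 253 229 122 129 121 111 110]]
```

```bash
python3 - <<'E'
from ik import *
s=load('w_e');h=cv2.cvtColor(s['img'],cv2.COLOR_RGB2HSV);np.set_printoptions(linewidth=250)
for y in(200,230,260): print(y,[(x,int(h[y,x,1]),int(h[y,x,2])) for x in range(310,346,2)])
for x in(322,330): print(x,[(y,int(h[y,x,0]),int(h[y,x,1]),int(h[y,x,2])) for y in list(range(130,190,4))+list(range(262,320,4))])
E
```

```text
200 [(310, 34, 255), (312, 41, 255), (314, 47, 255), (316, 46, 255), (318, 46, 255), (320, 91, 207), (322, 110, 190), (324, 103, 246), (326, 102, 247), (328, 98, 249), (330, 98, 249), (332, 99, 249), (334, 101, 247), (336, 54, 254), (338, 33, 255), (340, 30, 255), (342, 24, 255), (344, 22, 255)]
230 [(310, 33, 255), (312, 36, 255), (314, 34, 255), (316, 33, 255), (318, 37, 255), (320, 98, 226), (322, 115, 209), (324, 101, 247), (326, 101, 248), (328, 103, 247), (330, 101, 247), (332, 101, 247), (334, 103, 243), (336, 54, 254), (338, 35, 255), (340, 32, 255), (342, 24, 255), (344, 24, 255)]
260 [(310, 128, 224), (312, 119, 197), (314, 101, 161), (316, 85, 135), (318, 70, 120), (320, 69, 119), (322, 110, 194), (324, 106, 243), (326, 106, 244), (328, 103, 245), (330, 104, 246), (332, 103, 246), (334, 106, 238), (336, 54, 254), (338, 36, 255), (340, 77, 243), (342, 68, 131), (344, 53, 134)]
322 [(130, 14, 27, 141), (134, 17, 72, 216), (138, 26, 51, 254), (142, 26, 51, 254), (146, 26, 51, 254), (150, 26, 50, 254), (154, 26, 50, 254), (158, 27, 52, 254), (162, 22, 83, 247), (166, 15, 113, 
[... 348 characters left out ...]
82, 76, 208), (310, 89, 135, 243), (314, 89, 136, 243), (318, 88, 120, 182)]
330 [(130, 14, 40, 129), (134, 17, 74, 180), (138, 22, 85, 241), (142, 22, 84, 242), (146, 21, 85, 239), (150, 22, 87, 240), (154, 21, 87, 239), (158, 22, 87, 240), (162, 21, 88, 238), (166, 17, 103, 191), (170, 17, 114, 154), (174, 16, 115, 158), (178, 20, 98, 248), (182, 20, 98, 249), (186, 19, 102, 247), (262, 17, 106, 244), (266, 16, 107, 241), (270, 18, 103, 245), (274, 18, 103, 247), (278, 17, 106, 243), (282, 17, 123, 244), (286, 16, 126, 243), (290, 16, 125, 241), (294, 16, 126, 240), (298, 16, 122, 234), (302, 89, 133, 240), (306, 89, 134, 244), (310, 89, 135, 236), (314, 89, 135, 225), (318, 89, 139, 243)]
```

The wrist view matches the prediction to about 1.5 px, roughly 1 mm. Slide down the board and grip.

```bash
python3 - <<'E'
from ik import *
M=btool(10.8,25)@np.diag([-1,-1,1]); d([.4668,.3436,.0946],M)
E
```

```text
shift [-0.002  0.086  1.063] turn [-0.004 -0.002  0.004]
```

```bash
python3 -m pendant '[0.6,0,0.086,0.3,0,0,0, 0.6,0,0.086,0.55,0,0,0, 0.6,0,0.086,0.75,0,0,0, 0.6,0,0.086,0.75,0,0,0]'; python3 -c "
from ik import *
M=btool(10.8,25)@np.diag([-1,-1,1]); d([.4668,.3436,.0946],M)"
```

```text
clock: 24.3
tool_pos: [0.4485, 0.3377, 0.1351]
eef_rot: [0.752, -0.621, 0.142, -0.166]
contact_force: [0.1, -0.5, 0.6]
opening: 0.6
finger_force: 0.0
shift [-0.018  0.     0.298] turn [-0.003 -0.004  0.002]
```

```bash
python3 -m pendant '[0.6,-0.018,0,0.15,0,0,0, 0.6,-0.018,0,0.3,0,0,0, 0.6,-0.018,0,0.3,0,0,0, 0.6,-0.018,0,0.3,0,0,0, 0,-0.018,0,0.3,0,0,0, 0,-0.018,0,0.3,0,0,0, 0,-0.018,0,0.3,0,0,0, 0,-0.018,0,0.3,0,0,0, 0,-0.018,0,0.3,0,0,0, 0,-0.018,0,0.3,0,0,0]' 25; python3 -m pendant '[0,0,0,-0.2,0,0,0, 0,0,0,-0.4,0,0,0, 0,0,0,-0.7,0,0,0, 0,0,0,-0.9,0,0,0, 0,0,0,-0.9,0,0,0]'; python3 -c "
from ik import *
M=btool(10.8,0)@np.diag([-1,-1,1]); d([.43,.27,.33],M); print(r.get_state()['q'].round(2))"
```

```text
clock: 25.3
tool_pos: [0.4653, 0.3473, 0.0964]
eef_rot: [0.754, -0.619, 0.141, -0.169]
contact_force: [-1.6, 0.2, 2.4]
opening: 0.098
finger_force: 25.0
clock: 25.8
tool_pos: [0.4065, 0.3378, 0.2211]
eef_rot: [0.755, -0.618, 0.14, -0.171]
contact_force: [0.6, 0.4, -0.7]
opening: 0.104
finger_force: 25.0
shift [ 0.474 -0.371 -0.627] turn [-0.284  0.001  0.007]
[-0.56  0.57 -0.62  2.22  1.45  0.66  0.98]
```

Board gripped: opening 0.10 is 9 mm. Now make it vertical, then carry it to the rack while yawing back.

```bash
python3 -m pendant '[0,0.1,-0.1,-0.3,0,0,0, 0,0.47,-0.37,-0.63,-0.28,0,0, 0,0.47,-0.37,-0.63,-0.28,0,0, 0,0.47,-0.37,-0.63,-0.28,0,0, 0,0.47,-0.37,-0.63,-0.28,0,0, 0,0.47,-0.37,-0.63,-0.28,0,0]'; python3 -c "
from ik import *
d([.47,.15,.33],tool(205,0)); print(r.get_state()['q'].round(2))"
```

```text
clock: 26.4
tool_pos: [0.4321, 0.2684, 0.3285]
eef_rot: [0.772, -0.635, 0.0, 0.001]
contact_force: [0.4, 0.1, -1.2]
opening: 0.098
finger_force: 25.0
shift [ 0.823 -0.096 -0.008] turn [-0.    -0.002  0.846]
[-0.11  0.53 -0.87  1.76  0.46  1.07  2.2 ]
```

```bash
python3 -m pendant '[0,0.4,-0.05,0,0,0,0.2, 0,0.82,-0.1,0,0,0,0.4, 0,0.82,-0.1,0,0,0,0.85, 0,0.82,-0.1,0,0,0,0.85, 0,0.82,-0.1,0,0,0,0.85, 0,0.82,-0.1,0,0,0,0.85, 0,0.82,-0.1,0,0,0,0.85, 0,0.82,-0.1,0,0,0,0.85, 0,0.82,-0.1,0,0,0,0.85, 0,0.82,-0.1,0,0,0,0.85]'; python3 -c "
from ik import *
d([.48,.02,.33],tool(135,0));print(r.get_state()['q'].round(2))"
```

```text
clock: 27.4
tool_pos: [0.4693, 0.1507, 0.3265]
eef_rot: [-0.214, 0.977, -0.003, -0.0]
contact_force: [0.7, -0.4, -0.7]
opening: 0.101
finger_force: 25.0
shift [ 0.299 -0.822 -0.018] turn [-0.004  0.001  0.774]
[-0.07  0.43 -0.51  1.82  0.26  0.96  1.31]
```

```bash
python3 -m pendant '[0,0.3,-0.82,0,0,0,0.77, 0,0.3,-0.82,0,0,0,0.77, 0,0.3,-0.82,0,0,0,0.77, 0,0.3,-0.82,0,0,0,0.77, 0,0.3,-0.82,0,0,0,0.77, 0,0.3,-0.82,0,0,0,0.77, 0,0.3,-0.82,0,0,0,0.77, 0,0.3,-0.82,0,0,0,0.77, 0,0.3,-0.82,0,0,0,0.77]'; python3 -c "
from ik import *
d([.47,-.12,.33],tool(84,0));print(r.get_state()['q'].round(2))"
```

```text
clock: 28.3
tool_pos: [0.4797, 0.0207, 0.3274]
eef_rot: [0.378, 0.926, -0.002, 0.001]
contact_force: [0.4, -0.9, -0.9]
opening: 0.102
finger_force: 25.0
shift [-0.611 -0.715 -0.013] turn [-0.001  0.003  0.573]
[-0.02  0.38 -0.17  1.86  0.09  0.9   0.56]
```

```bash
python3 -m pendant '[0,-0.61,-0.71,0,0,0,0.57, 0,-0.61,-0.71,0,0,0,0.57, 0,-0.61,-0.71,0,0,0,0.57, 0,-0.61,-0.71,0,0,0,0.57, 0,-0.61,-0.71,0,0,0,0.57, 0,-0.61,-0.71,0,0,0,0.57, 0,-0.61,-0.71,0,0,0,0.57]'; python3 -m pendant '[0,-0.5,-0.02,0,0,0,0, 0,-0.9,-0.03,0,0,0,0, 0,-0.9,-0.03,0,0,0,0, 0,-0.9,-0.03,0,0,0,0]'; python3 -c "
from ik import *
M=tool(84,0);d([.448,-.368,.30],M);print(r.get_state()['q'].round(2))"
```

```text
clock: 29.0
tool_pos: [0.4702, -0.1192, 0.3281]
eef_rot: [0.741, 0.672, -0.001, 0.002]
contact_force: [-0.1, 0.5, -0.4]
opening: 0.101
finger_force: 25.0
clock: 29.4
tool_pos: [0.45, -0.2591, 0.3288]
eef_rot: [0.743, 0.669, -0.002, 0.003]
contact_force: [0.4, -0.0, -0.9]
opening: 0.097
finger_force: 25.0
shift [-0.722  0.062  0.198] turn [0.001 0.005 0.   ]
[ 0.36  0.44  0.11  1.77 -0.05  0.93  0.38]
```

```bash
python3 -m pendant '[0,-0.3,0.03,0.1,0,0,0, 0,-0.6,0.06,0.2,0,0,0, 0,-0.72,0.06,0.5,0,0,0, 0,-0.72,0.06,0.87,0,0,0, 0,-0.72,0.06,0.87,0,0,0, 0,-0.72,0.06,0.87,0,0,0]'; python3 - <<'E'
from ik import *
print(r.get_state()['tool_pos'],r.get_state()['q'].round(2))
s=snap('wrist','w_r2');t=snap('top','t6');np.set_printoptions(linewidth=250)
st=r.get_state()
# rows of the wrist view along rack x at slot end y
ex=np.array([.9945,-.1045]);ey=np.array([.1045,.9945]);c=np.array([.508,-.374])
for yy in(.055,.045):
    P=[list(c+ex*x+ey*yy)+[.053] for x in(-.0845,-.0485-.003,-.0485+.003,-.0715-.003,-.0715+.003,-.0115,.0115)]
    print(yy,proj(s,P).round(1).tolist())
# board bottom +y edge predicted, bottom centre
T=st['tool_pos']; print('board +y edge bottom/top',proj(s,[T+np.r_[ey*.0375,-.0775],T+np.r_[ey*.0375,.047]]).round(1).tolist())
E
```

```text
clock: 30.0
tool_pos: [0.4505, -0.36, 0.1983]
eef_rot: [0.741, 0.672, 0.0, 0.0]
contact_force: [0.7, -0.0, -0.2]
opening: 0.1
finger_force: 25.0
[ 0.45049501 -0.35996355  0.19830902] [ 0.55  0.68  0.08  1.77 -0.08  0.7   0.57]
0.055 [[278.6, 159.5], [322.0, 159.9], [329.9, 159.9], [291.8, 159.6], [299.7, 159.7], [374.6, 160.3], [404.9, 160.5]]
0.045 [[278.8, 172.8], [321.8, 173.1], [329.7, 173.2], [291.8, 172.9], [299.7, 172.9], [374.0, 173.5], [403.9, 173.8]]
board +y edge bottom/top [[315.7, 188.0], [319.8, 256.8]]
```

```bash
python3 - <<'E'
from ik import *
s=load('w_r2');h=cv2.cvtColor(s['img'],cv2.COLOR_RGB2HSV)
for y in(140,150,156,162,168,175,200,230): print(y,' '.join(f"{int(h[y,x,2])}" for x in range(260,420,2)))
print('S');
for y in(175,200,230): print(y,' '.join(f"{int(h[y,x,1])}" for x in range(260,420,2)))
for x in (296,325,310,390): print(x,' '.join(f"{int(h[y,x,2])}" for y in range(110,200,2)))
E
```

```text
140 94 94 104 113 95 95 96 97 98 97 98 97 98 100 103 105 107 110 109 116 122 129 134 128 133 133 141 145 137 132 124 119 119 118 140 113 106 107 106 106 107 106 106 107 105 106 106 106 105 106 106 105 106 106 104 104 104 103 103 104 102 104 103 103 102 122 116 102 103 103 101 101 100 101 101 101 100 100 100 98
150 220 116 95 120 110 96 96 97 98 96 98 123 189 191 191 191 191 166 125 124 134 182 192 192 192 192 193 194 193 195 199 142 125 126 171 204 203 203 203 203 202 202 202 201 202 200 200 200 200 199 199 199 161 115 116 138 179 195 199 200 200 200 199 198 195 173 125 121 132 152 170 177 179 180 179 180 183 182 183 183
156 95 94 95 104 114 98 97 98 97 98 99 148 246 249 249 249 241 250 251 251 204 240 250 250 250 250 250 250 250 250 245 178 248 251 251 243 250 251 251 251 251 251 251 251 251 251 251 251 251 251 251 250 178 121 127 135 235 250 251 248 247 249 246 246 246 195 121 119 123 125 127 226 250 251 250 247 248 248 248 249
162 92 94 95 96 127 99 97 98 99 100 99 148 248 250 251 250 239 250 251 252 209 243 251 251 251 251 251 251 251 251 247 181 249 251 252 242 251 252 251 252 2
[... 2262 characters left out ...]
98 98 99 101 100 100 99 102 101 109 130 103 103 104 125 149 246 251 251 251 251 251 251 252 251 252 252 252 252 251 247 246 246 246 246 247 247 247 247
325 127 120 114 113 113 110 109 107 104 104 103 104 104 104 135 119 106 107 108 110 125 156 246 251 251 251 251 251 251 251 251 251 252 252 251 250 247 246 246 247 247 247 247 248 248
310 98 99 100 101 100 99 100 101 102 103 102 103 104 103 110 133 108 106 106 108 192 246 249 250 250 250 251 252 253 253 253 253 251 251 235 128 120 120 119 119 120 121 122 121 122
390 120 122 128 127 126 139 138 135 137 139 130 150 131 125 121 122 119 115 120 118 173 215 200 195 192 186 181 175 176 165 163 150 149 143 137 137 131 127 125 126 126 124 118 119 118
```

```bash
python3 - <<'E'
from ik import *
s=load('w_r2');h=cv2.cvtColor(s['img'],cv2.COLOR_RGB2HSV)
for y in(181,184,188,194,215,245): 
    k=[x for x in range(285,340) if h[y,x,1]>95 and h[y,x,2]<175];print(y,k[:1],k[-1:],len(k))
st=r.get_state();T=st['tool_pos'];ey=np.array([.1045,.9945]);ex=np.array([.9945,-.1045])
b=plane(s,[[312,179.5]],.121)[0];slot=np.array([.508,-.374])-.06*ex
print('corner',b.round(4),'centre',(b[:2]-.0375*ey).round(4),'slot',slot.round(4))
e=slot-(b[:2]-.0375*ey);print('need along ex,ey mm',(e@ex*1e3).round(1),(e@ey*1e3).round(1), R.from_quat(st['eef_rot']).as_matrix().round(3).tolist(),T)
E
```

```text
181 [306] [321] 15
184 [305] [321] 17
188 [305] [321] 17
194 [301] [321] 20
215 [300] [324] 25
245 [] [] 0
corner [ 0.4544 -0.3194  0.121 ] centre [ 0.4505 -0.3567] slot [ 0.4483 -0.3677]
need along ex,ey mm -1.0 -11.2 [[0.099, 0.995, 0.006], [0.995, -0.099, -0.005], [-0.004, 0.006, -1.0]] [ 0.45219061 -0.3614873   0.2011296 ]
```

Rack walls match the model within 1 px. The board needs to move about 11 mm toward -y and 1.7 mm toward -x. I'll correct, come down to just above the walls, and measure again.

```bash
python3 -m pendant '[0,-0.075,-0.011,0,0,0,0, 0,-0.075,-0.011,0.15,0,0,0, 0,-0.075,-0.011,0.33,0,0,0, 0,-0.075,-0.011,0.33,0,0,0, 0,-0.075,-0.011,0.33,0,0,0]'; python3 - <<'E'
from ik import *
s=snap('wrist','w_r3');h=cv2.cvtColor(s['img'],cv2.COLOR_RGB2HSV);st=r.get_state();T=st['tool_pos'];print(T)
ey=np.array([.1045,.9945]);ex=np.array([.9945,-.1045]);slot=np.array([.508,-.374])-.06*ex
zb=T[2]-.0775
print('expected corner px',proj(s,[np.r_[slot+ey*.0375+ex*.0045*k,zb] for k in(-1,0,1)]).round(1).tolist())
print('walls',proj(s,[np.r_[slot+ey*.055+ex*k,.053] for k in(-.0085,.0085,-.0145,.0145)]).round(1).tolist())
y0=int(proj(s,[np.r_[slot+ey*.0375,zb]])[0,1])
for y in range(y0-14,y0+20,3): print(y,' '.join(f"{int(h[y,x,2])}/{int(h[y,x,1])}" for x in range(286,340,2)))
yw=int(proj(s,[np.r_[slot+ey*.055,.053]])[0,1]);print(yw,' '.join(f"{int(h[yw,x,2])}" for x in range(270,350,2)))
E
```

```text
clock: 30.6
tool_pos: [0.4484, -0.3737, 0.151]
eef_rot: [0.742, 0.67, -0.0, 0.003]
contact_force: [0.7, -0.2, -0.6]
opening: 0.096
finger_force: 25.0
[ 0.44872638 -0.37384165  0.15145581]
expected corner px [[303.1, 174.6], [310.7, 174.6], [318.4, 174.6]]
walls [[297.2, 142.6], [324.3, 142.7], [287.7, 142.6], [333.8, 142.7]]
160 253/57 239/87 248/79 251/71 251/67 250/71 197/106 246/79 252/63 252/64 252/64 252/64 252/63 252/63 252/63 252/67 250/70 251/70 235/89 169/106 248/77 251/68 251/68 252/69 251/72 251/67 251/67
163 251/67 232/90 247/78 251/70 251/68 251/72 199/106 242/84 250/70 250/71 250/70 250/70 250/71 251/70 251/70 251/70 251/69 251/68 236/88 169/106 248/77 251/68 252/68 252/69 251/72 251/67 252/68
166 249/72 235/88 244/83 250/71 251/67 251/70 204/105 240/85 250/70 250/70 250/70 250/69 250/69 251/70 251/70 251/69 251/71 251/70 227/93 157/104 244/84 250/69 252/67 252/70 251/71 251/66 252/67
169 249/72 237/87 241/85 246/79 249/74 250/73 203/107 240/85 251/69 251/69 251/69 251/69 251/67 251/67 251/67 251/68 251/67 251/68 225/94 156/105 240/86 247/78 249/73 250/72 251/72 252/66 
[... 1073 characters left out ...]
1 117/113 119/114 121/114 120/113 121/114 123/112 122/113 151/105 197/101 164/106 242/86 247/78 248/78 245/82 246/81 250/74 250/73
190 248/77 245/81 240/88 246/80 247/77 248/78 199/106 224/96 242/83 144/106 121/112 122/111 122/113 121/114 122/111 121/114 122/111 132/110 178/102 165/105 242/85 247/78 248/78 245/83 246/82 249/74 250/74
193 250/72 247/77 240/88 246/80 247/77 247/77 196/105 227/94 239/85 132/110 123/112 122/111 122/113 123/110 123/112 125/112 123/114 124/111 145/109 163/105 242/85 248/78 248/77 246/81 248/80 251/72 250/72
142 92 93 95 97 223 248 248 248 248 239 249 250 251 246 177 239 249 249 249 249 249 249 249 249 249 250 232 160 246 250 251 251 242 250 250 250 250 250 250 250
```

```bash
python3 -m pendant '[0,0.015,-0.008,0,0,0,0, 0,0.015,-0.008,0.1,0,0,0, 0,0.015,-0.008,0.2,0,0,0, 0,0.015,-0.008,0.3,0,0,0, 0,0.015,-0.008,0.38,0,0,0, 0,0.015,-0.008,0.38,0,0,0]'; for i in 1; do python3 -m pendant '[0,0,0,0.03,0,0,0, 0,0,0,0.03,0,0,0]'|sed -n 2,4p; python3 -m pendant '[0,0,0,0.015,0,0,0, 0,0,0,0.015,0,0,0]'|sed -n 2,4p; python3 -m pendant '[0,0,0,0.015,0,0,0, 0,0,0,0.015,0,0,0]'|sed -n 2,4p;done
```

```text
clock: 31.25
tool_pos: [0.4467, -0.3701, 0.0919]
eef_rot: [0.742, 0.67, -0.0, 0.001]
contact_force: [0.2, 1.2, 0.4]
opening: 0.097
finger_force: 25.0
tool_pos: [0.4473, -0.3708, 0.0884]
eef_rot: [0.742, 0.67, -0.0, 0.003]
contact_force: [0.3, 1.1, -1.6]
tool_pos: [0.4473, -0.3709, 0.0861]
eef_rot: [0.742, 0.67, -0.0, 0.003]
contact_force: [0.1, -0.1, -1.5]
tool_pos: [0.4472, -0.3719, 0.0854]
eef_rot: [0.743, 0.67, -0.0, 0.003]
contact_force: [-1.4, -0.7, 11.5]
```

Floor contact came at TCP 0.0854, exactly where expected. Release gently and withdraw upward.

```bash
python3 -m pendant '[0,0,0,-0.005,0,0,0, 0.35,0,0,-0.005,0,0,0, 0.35,0,0,-0.005,0,0,0, 0.35,0,0,-0.005,0,0,0, 0.35,0,0,-0.2,0,0,0, 0.35,0,0,-0.5,0,0,0, 0.35,0,0,-0.8,0,0,0, 0.35,0,0,-1,0,0,0, 0.35,0,0,-1,0,0,0]'; python3 - <<'E'
from ik import *
s=snap('wrist','w_r4');h=cv2.cvtColor(s['img'],cv2.COLOR_RGB2HSV);print(r.get_state()['tool_pos'])
ey=np.array([.1045,.9945]);ex=np.array([.9945,-.1045]);slot=np.array([.508,-.374])-.06*ex
pr=proj(s,[np.r_[slot+ey*.0375*a+ex*.0045*k,.133] for a in(1,-1) for k in(-1,1)]).round(1);print('expected top edge',pr.tolist())
y0,y1=pr[:,1].min(),pr[:,1].max()
for y in np.linspace(y0-20,y1+20,14).astype(int):
    if 0<=y<480: print(y,' '.join(f"{int(h[y,x,0])}/{int(h[y,x,1])}/{int(h[y,x,2])}" for x in range(int(pr[:,0].min())-16,int(pr[:,0].max())+18,3)))
E
```

```text
clock: 32.75
tool_pos: [0.4488, -0.3718, 0.2379]
eef_rot: [0.742, 0.67, 0.001, 0.007]
contact_force: [-0.4, 0.0, -0.2]
opening: 0.348
finger_force: 0.0
[ 0.44762164 -0.37074636  0.2353828 ]
expected top edge [[302.5, 171.9], [316.1, 171.9], [303.0, 277.7], [315.6, 277.7]]
151 25/61/252 24/59/253 22/79/244 23/70/250 22/75/249 22/74/248 24/58/253 25/58/253 25/59/253 24/58/253 24/61/252 16/98/184 23/70/251 23/70/250 23/70/250 23/68/250
163 23/69/251 24/67/251 23/73/250 22/82/244 22/77/247 22/82/244 16/100/179 13/105/119 14/106/120 15/106/137 24/66/252 17/100/179 22/80/245 22/79/248 24/63/252 24/61/253
174 22/77/245 22/75/247 22/80/245 22/79/246 22/77/247 20/91/232 17/104/231 17/100/237 17/101/238 16/103/231 17/100/221 17/100/186 22/79/246 22/82/245 23/72/250 23/70/250
185 22/78/246 22/78/245 22/82/243 22/78/247 22/77/249 18/98/209 16/105/231 17/99/239 17/101/237 16/104/231 16/103/203 17/101/189 23/75/248 22/82/246 22/75/248 23/74/249
196 22/76/248 23/73/250 22/77/248 22/78/248 23/73/249 17/98/210 15/107/223 17/103/232 17/101/238 17/100/236 16/104/208 17/102/193 23/76/249 22/82/246 23/75
[... 882 characters left out ...]
5/130/236 15/129/238 22/91/243 24/72/251 16/113/234 14/115/218 16/106/231 15/108/225 16/106/227 14/128/217 17/111/227 24/72/251 19/101/239 14/133/230 14/134/226
275 14/133/229 15/131/233 15/130/238 15/130/236 14/132/230 14/133/226 15/118/211 17/105/233 16/107/229 16/106/233 14/118/226 14/131/228 14/133/224 14/135/223 14/133/227 14/133/226
286 14/134/229 14/132/232 15/130/235 15/128/239 15/131/233 14/133/227 14/136/222 14/135/221 14/134/220 14/134/227 15/132/231 14/131/229 14/134/225 14/133/222 14/133/224 14/135/225
297 15/131/233 15/132/231 15/132/233 15/129/238 15/130/235 14/132/230 14/134/224 14/135/221 14/135/221 14/135/225 14/132/230 14/132/230 14/134/226 14/134/222 13/136/222 14/135/223
```

The board's top edge is at columns 303–316 and rows about 168–278, against a predicted 302.5–316 and 172–278 for a board standing on the floor and centred. Final check that the rest hasn't moved, then hand in.

```bash
python3 - <<'E'
from ik import *
t=snap('top','t7')
def df(a,b,x0,y0,x1,y1): return int((np.abs(load(a)['img'][y0:y1,x0:x1].astype(int)-load(b)['img'][y0:y1,x0:x1]).max(2)>60).sum())
print('bottle/cup vs t5',df('t5','t7',285,175,395,255),'turq/tape/brush',df('top','t7',205,120,440,160),df('top','t7',205,170,252,235),'eraser,marker,rule',df('top','t7',335,300,360,330),df('top','t7',225,303,275,358),df('top','t7',420,325,460,380))
print(r.finish_job())
E
```

```text
bottle/cup vs t5 0 turq/tape/brush 0 0 eraser,marker,rule 0 0 0
the job is handed in; nothing more can be done
None
```

The job is handed in at about 33 s of the 72 s limit: the bottle and pen cup stand upright on the cork pad, and the pattern board stands on the floor of the rack's inner slot, centred to within about 2 mm. The top camera showed no change around the eraser, marker, tape roll, brush, turquoise board on the mat or the checked end of the steel rule.

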